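# Refill a tilt-out bin with cable glands

### The arm

A 6-joint arm with a two-finger parallel gripper is mounted at the origin on the work surface. World frame = base frame: x ahead of the robot, y to its left, z up, the work surface at z = 0. Lengths are in m, angles in rad, forces in N, time in s.
With the tool pointing down it reaches from about 0.3 to 0.875 m from the base axis. Payload 6.4 kg.
Tool frame: the origin (TCP) lies midway between the tips of the shut fingers; the grasp point (between the pads) lies 19 mm behind it; x points along the fingers, y is the direction in which the jaws open and shut, and the axes are right-handed (so a half turn about x gives the same grasp; the last joint's range is limited). The gripper opens to 85 mm and grips with 20 to 120 N. Pads are 22 mm wide; open, the fingers measure 114 mm over their backs; the gripper's body (76 mm by 85 mm) begins 54 mm behind the grasp point. The pads swing forward as they close: fully open they stand 13 mm farther back than shut.
Start: joints at [-1.53, 0.181, 1.607, -0, 1.354, -0.206], TCP at [0.14, -0.558, 0.231] pointing down, gripper open.
Joint ranges: [-2.99, 2.99], [-0.89, 2.07], [0.3, 2.58], [-1.14, 4.28], [0, 2.63], [-3.12, 3.12]. Speed limits (rad/s): [2.57, 2.57, 3.01, 3.14, 3.14, 3.14].

### API

Orientations are given as a unit quaternion [w, x, y, z].
In Python, from bench import ctrl gives the robot as it stands.
- The arm moves only by the tool servo_tool, never from a script. Its argument "targets" is a list of rows, each a list of 7 numbers: the turn, a rotation vector about the tool's x, y, z in rad, then the shift along the tool's x, y, z in mm, then the opening, from -1 (shut) to 1 (fully open). A call has exactly 8 rows; each row is the pose to reach, as a shift and turn from the pose measured when the call began, along the tool's axes at that moment; what a row does not reach only later rows make up. A row lasts 1/8 s, in which the tool goes at most 62.5 mm and 10.7 degrees, less where a joint would pass 70% of its speed; a pose out of reach is approached as far as the arm can. A call with a gripper value outside its range is refused whole. The fingers move at their own pace and stop on an object; the grip force is fixed at half the most. Time passes only in rows, so rows that repeat a pose let the fingers close, or fill a call up. It gives the time, the measured TCP pose, the force and the opening at its end, in the units of the state.
- ctrl.get_obs(): the state, without advancing time (a new reading comes with each control period).
- ctrl.camera(name): name is "scene" or "side" or "wrist"; returns a dict with "pixels" (420x560x3 uint8, blue, green, red), "intrinsics" (3x3 intrinsics, pixels), "R" (3x3) and "t" (3): a world point X has camera coordinates R X + t; the wrist camera has in their place "tool_from_camera" (4x4, takes a point from camera to tool coordinates, whose origin is the TCP and whose axes are the tool frame's). Camera axes: x right, y down, z forward; pixel columns grow to the right and rows downward; lengths in m; the calibration is good to about 2 mm. A picture is of the moment at which its call begins: read the wrist's pose just before it. There is no depth.
- ctrl.hand_in(): hands the job in, once; it reports no verdict.
The state is a dict: "time_s": time; "q": joint angles; "dq": joint speeds; "joint_efforts": joint torques, N m; "eef_pos": TCP position; "eef_rot": TCP orientation; "wrist_force": force on the tool from outside, world axes, zero at the start; "torque": the same for the moment, N m; "opening": opening from 0.0 (shut) to 1.0 (fully open).
Only numpy, scipy, OpenCV 4.12 (cv2) and the standard library are available. Lean on these libraries where they do the work, as an engineer would, in place of code of your own. Each camera call takes 0.05 s, during which the arm holds its last target.

### The job

Tilt the blue bin front out all the way to its stop, tip the five cable glands from the blue tray into it, and stand the empty tray back upright on its black mat. Then push the blue bin fully shut with all five glands inside. Leave the other two bins shut and everything else where it is.

Things in the scene. Friction and masses are not known exactly. Their poses are not given: they have to be found in the camera images.
- blue_front (a joint): tilt angle (rad) of the blue tilt-out bin, the one to fill: 0 shut, 0.75 open against its stop. The front leans out towards the robot, turning about a level axis along its lower edge. A stiff hinge: it stays at any angle; about 3 N at the tab moves it. May start ajar by up to 0.2
- blue_tab (a point): centre of the upright grip tab on the blue bin front: 10 mm thick (x), 60 mm wide (y), standing 50 mm clear above the front panel, its top 20 mm above this point. Moves with the front. Axes: x from the front into the unit (roughly world +x when shut), y level along the hinge, z up along the front
- blue_hinge (a point): middle of the blue bin's hinge axis, at the lower inner edge of its front; axes as blue_tab (they turn with the front, by the joint value about -y). In them the tab centre is at (-3, 0, 178) mm, the front panel is 150 mm wide, x -6 to 0, upper edge at z 146. The bin behind it is a box open at the top: 140 mm wide inside, x 0 to 106, back wall and sides 95 mm high, sides 135 mm next to the front
- blue_mouth (a point): middle of the blue bin's open mouth, (52, 0, 120) mm from blue_hinge in its axes. With the bin at its stop the mouth lies between the front's upper edge (100 mm nearer the robot than the hinge, 107 mm above it; tab top about 140 mm nearer, 145 mm up) and the back wall's upper edge (16 mm beyond the hinge, 144 mm above it)
- blue_inside (a point): centre of the inside of the blue bin, moving with it: (53, 0, 50) mm from blue_hinge in its axes
- grey_front (a joint): tilt angle (rad) of the identical bin with grey front and black tab; leave it alone. The tabs of shut bins reach 214 mm above the table
- red_front (a joint): tilt angle (rad) of the identical bin with red front and tab; leave it alone
- rack: steel base plate 220 x 530 x 8 mm under the three bin units (fixed; origin at the centre of its underside, x away from the robot). The grey units, 160 mm wide and deep, stand on it side by side 165 mm apart, in any order. Their closed roofs are 163 mm above the table and begin 19 mm behind the hinge line; the hinges are 16 mm above the table
- tray_grip (a point): centre of the black grip blade of the loose blue tray. Tray axes: x towards its pouring lip, y across, z up. The blade rises from the rear wall, leaning back and up at 45 degrees: 8 mm thick, 45 mm wide (y), 60 mm long. It is gripped from behind and above, fingers pointing along tray (0.707, 0, -0.707) and closing along (0.707, 0, 0.707)
- tray_lip (a point): middle of the pouring lip's upper edge on the tray: 62 mm ahead of tray_foot and 14 mm above it; the lip slopes up at 20 degrees from the floor's front edge; axes as tray_grip
- tray_foot (a point): centre of the tray's underside; tray_grip lies 68 mm behind it and 76 mm above. The tray is 95 mm wide, its floor spans x -44 to +35 mm, walls 4 mm, sides 55 mm high (37 mm beside the lip), 0.22 kg empty, 0.4 kg full. The glands slide out over the lip when it is tipped lip down by about 60 to 85 degrees
- mat_center (a point): centre of the top of the black rubber mat (fixed, 180 x 150 x 3 mm) on which the tray starts; z 3 mm
- gland1_center (a point): centre of a brass and steel cable gland, 60 mm long (x), 23 mm across the flats, 35 g; five of these lie in the tray, in two layers
- gland2_center (a point): centre of a brass and steel cable gland, 60 mm long (x), 23 mm across the flats, 35 g; five of these lie in the tray, in two layers
- gland3_center (a point): centre of a brass and steel cable gland, 60 mm long (x), 23 mm across the flats, 35 g; five of these lie in the tray, in two layers
- gland4_center (a point): centre of a brass and steel cable gland, 60 mm long (x), 23 mm across the flats, 35 g; five of these lie in the tray, in two layers
- gland5_center (a point): centre of a brass and steel cable gland, 60 mm long (x), 23 mm across the flats, 35 g; five of these lie in the tray, in two layers
- can_center (a point): bystander, leave alone: tall tin, 60 mm diameter, 120 mm high; its centre
- meter_center (a point): bystander, leave alone: yellow multimeter lying flat, 150 x 75 x 36 mm; its centre
- carton_center (a point): bystander, leave alone: small carton 100 x 75 x 70 mm; its centre
- tallbox_center (a point): bystander, leave alone: upright carton 70 x 70 x 120 mm; its centre
- topbox_center (a point): bystander, leave alone: carton 60 x 120 x 60 mm (x, y, z) standing on the roof of the bin units, towards their back; its centre
- tape_center (a point): bystander, leave alone: black roll of tape lying flat, 100 mm diameter, 40 mm high; its centre

How it is judged:
On the way, in this order (a step that is already met when the one before it is completed fails the run):
1. the blue bin front is pulled out to its stop (value of joint blue_front above 0.7 rad), for 0.2 s.
2. all five glands lie in the blue bin, which is still open (x of gland1_center in the frame of blue_inside between -0.055 and 0.055 m and y of gland1_center in the frame of blue_inside between -0.07 and 0.07 m and z of gland1_center in the frame of blue_inside between -0.06 and 0.06 m and x of gland2_center in the frame of blue_inside between -0.055 and 0.055 m and y of gland2_center in the frame of blue_inside between -0.07 and 0.07 m and z of gland2_center in the frame of blue_inside between -0.06 and 0.06 m and x of gland3_center in the frame of blue_inside between -0.055 and 0.055 m and y of gland3_center in the frame of blue_inside between -0.07 and 0.07 m and z of gland3_center in the frame of blue_inside between -0.06 and 0.06 m and x of gland4_center in the frame of blue_inside between -0.055 and 0.055 m and y of gland4_center in the frame of blue_inside between -0.07 and 0.07 m and z of gland4_center in the frame of blue_inside between -0.06 and 0.06 m and x of gland5_center in the frame of blue_inside between -0.055 and 0.055 m and y of gland5_center in the frame of blue_inside between -0.07 and 0.07 m and z of gland5_center in the frame of blue_inside between -0.06 and 0.06 m and value of joint blue_front above 0.55 rad), for 0.2 s.
3. the empty tray stands upright on its mat while the bin is still open (horizontal distance between tray_foot and mat_center below 0.07 m and angle between tray_lip's own z axis and vertical below 0.08 rad and height (world z) of tray_lip below 0.03 m and value of joint blue_front above 0.4 rad), for 0.2 s.
At the end, for the whole second after the job is handed in: The blue bin is shut (within 0.05 rad) with all five glands inside it, the other two bins are shut (within 0.12 rad), and the tray stands level (within 0.08 rad) on its mat, the middle of its underside within 70 mm of the mat's centre (value of joint blue_front below 0.05 rad and value of joint each of grey_front, red_front below 0.12 rad and x of gland1_center in the frame of blue_inside between -0.055 and 0.055 m and y of gland1_center in the frame of blue_inside between -0.07 and 0.07 m and z of gland1_center in the frame of blue_inside between -0.06 and 0.06 m and x of gland2_center in the frame of blue_inside between -0.055 and 0.055 m and y of gland2_center in the frame of blue_inside between -0.07 and 0.07 m and z of gland2_center in the frame of blue_inside between -0.06 and 0.06 m and x of gland3_center in the frame of blue_inside between -0.055 and 0.055 m and y of gland3_center in the frame of blue_inside between -0.07 and 0.07 m and z of gland3_center in the frame of blue_inside between -0.06 and 0.06 m and x of gland4_center in the frame of blue_inside between -0.055 and 0.055 m and y of gland4_center in the frame of blue_inside between -0.07 and 0.07 m and z of gland4_center in the frame of blue_inside between -0.06 and 0.06 m and x of gland5_center in the frame of blue_inside between -0.055 and 0.055 m and y of gland5_center in the frame of blue_inside between -0.07 and 0.07 m and z of gland5_center in the frame of blue_inside between -0.06 and 0.06 m and horizontal distance between tray_foot and mat_center below 0.07 m and angle between tray_lip's own z axis and vertical below 0.08 rad and height (world z) of tray_lip below 0.03 m); the robot touches nothing.
It fails at once if a bystander (tin, multimeter, carton, tape) is shifted by more than 30 mm (distance of any of can_center, meter_center, carton_center, tallbox_center, topbox_center, tape_center from where it was at the start of the episode above 0.03 m).
It fails at once if another bin is opened (value of joint any of grey_front, red_front above 0.2 rad).
It also fails if it takes over 72 s, if anything falls off the work surface, if the arm or the gripper's body presses on something with over 40 N, if the wrist force passes 120 N, or if a joint passes its speed limit or range.

## Working session

There is one attempt and no reset: what is moved stays moved. The work goes in short steps, Python scripts to look and compute and a tool call to move; the robot and the scene stay as the last step left them, time stands still between calls to the robot, and variables do not carry over. Pictures are saved under pics/ and viewed, and the job is handed in when it is done.

Besides the shell and the picture viewer there is one more tool, called after ">>>" as a command line: name --pt "numbers of a row" for each row, then --argument value for the rest. servo_tool: Moves the arm, as the interface text tells. Its arguments: {"type":"object","properties":{"targets":{"type":"array","items":{"type":"array","items":{"type":"number"}}}},"required":["targets"]}

```bash
ls; mkdir -p pics
python3 - <<'E'
from bench import ctrl
import cv2
print(ctrl.get_obs())
for n in ["scene","side","wrist"]:
    c=ctrl.camera(n); cv2.imwrite(f"pics/{n}0.png",c["pixels"])
    print(n,{k:v for k,v in c.items() if k!="pixels"})
E
```

```text
pics
{'time_s': 0.0, 'q': array([-1.53028763e+00,  1.81516032e-01,  1.60806523e+00,  1.12836623e-06,
        1.35379929e+00, -2.06318514e-01]), 'dq': array([ 0.00056431,  0.00073774,  0.000701  , -0.00137344,  0.00030536,
        0.00050422]), 'joint_efforts': array([-1.06874231e-03, -4.44875157e+01, -3.51336622e+01, -4.40202302e-04,
        9.01429681e-03,  4.29312905e-06]), 'eef_pos': array([ 0.14047197, -0.5569803 ,  0.23037057]), 'eef_rot': array([ 0.08641521,  0.70178113,  0.08767504, -0.70167567]), 'wrist_force': array([-0.15038922,  0.39080821, -0.13228968]), 'torque': array([-0.01234114,  0.03658149,  0.00049748]), 'opening': 1.0019262597347576}
scene {'intrinsics': array([[510.22040517,   0.        , 277.58378815],
       [  0.        , 510.22040517, 212.28989959],
       [  0.        ,   0.        ,   1.        ]]), 'R': array([[ 0.93935553,  0.34292985,  0.00321124],
       [ 0.30739923, -0.83780468, -0.45120842],
       [-0.15204245,  0.42483225, -0.89241283]]), 't': array([-0.49214935, -0.11011979,  1.41075034])}
side {'intrinsics': array([[395.51347672,   0.        , 27
[... 158 characters left out ...]
.01625388],
       [-0.05231765, -0.53450391, -0.84354516],
       [ 0.1122572 ,  0.8362003 , -0.53681223]]), 't': array([-0.54566051,  0.15751747,  1.25436534])}
wrist {'intrinsics': array([[293.97023771,   0.        , 281.41126003],
       [  0.        , 293.97023771, 212.13964355],
       [  0.        ,   0.        ,   1.        ]]), 'tool_from_camera': array([[-1.60686038e-04, -2.64399876e-01,  9.64413127e-01,
        -1.42680489e-01],
       [ 9.99999455e-01, -1.03779565e-03, -1.17902887e-04,
         9.52099362e-04],
       [ 1.03203726e-03,  9.64412582e-01,  2.64399898e-01,
        -6.68231636e-02],
       [ 0.00000000e+00,  0.00000000e+00,  0.00000000e+00,
         1.00000000e+00]])}
```

View pics/scene0.png

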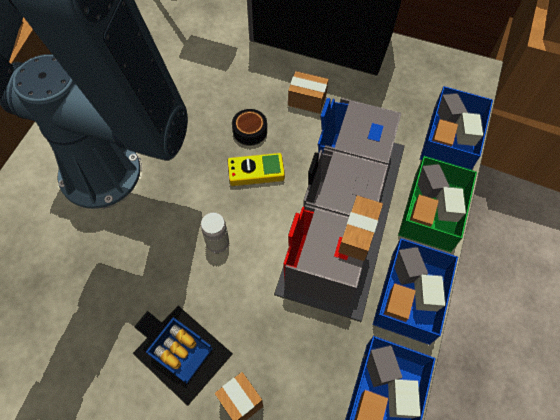

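View pics/side0.png

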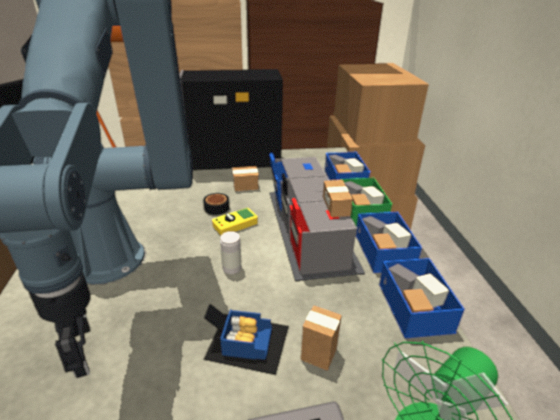

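View pics/wrist0.png

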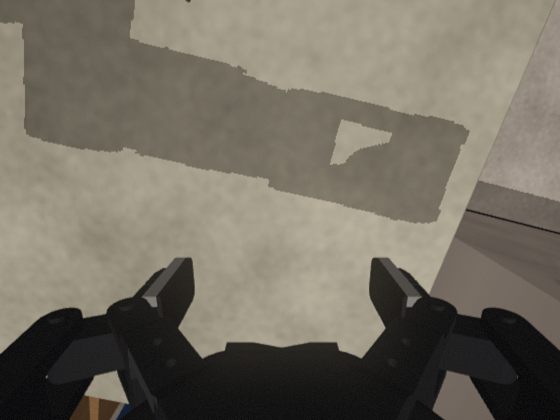

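The scene picture shows the blue bin farthest left, its tab near (326,112) and slightly ajar. The tray is on its mat near (180,350), with its grip blade at (147,325). Next I'll enlarge crops.

Run:
```python
import cv2
a=cv2.imread("pics/scene0.png")
c=a[295:415,120:270]; cv2.imwrite("pics/c1.png",cv2.resize(c,None,fx=5,fy=5,interpolation=cv2.INTER_CUBIC))
c=a[60:210,280:420]; cv2.imwrite("pics/c2.png",cv2.resize(c,None,fx=4,fy=4,interpolation=cv2.INTER_CUBIC))
a=cv2.imread("pics/side0.png")
c=a[290:380,195:355]; cv2.imwrite("pics/c3.png",cv2.resize(c,None,fx=5,fy=5,interpolation=cv2.INTER_CUBIC))
c=a[140:280,230:370]; cv2.imwrite("pics/c4.png",cv2.resize(c,None,fx=4,fy=4,interpolation=cv2.INTER_CUBIC))
```

```text
(no output)
```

View pics/c1.png

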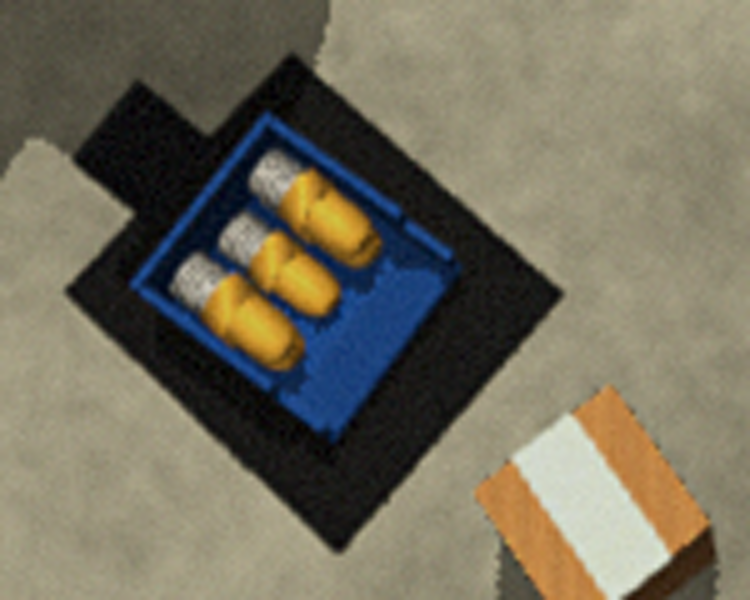

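View pics/c2.png

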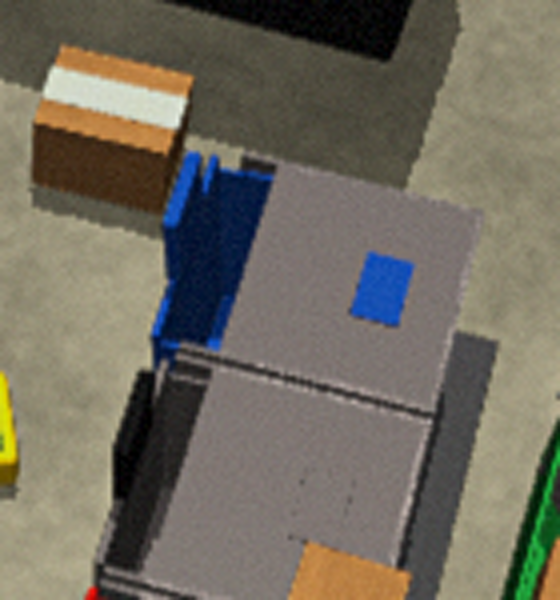

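View pics/c3.png

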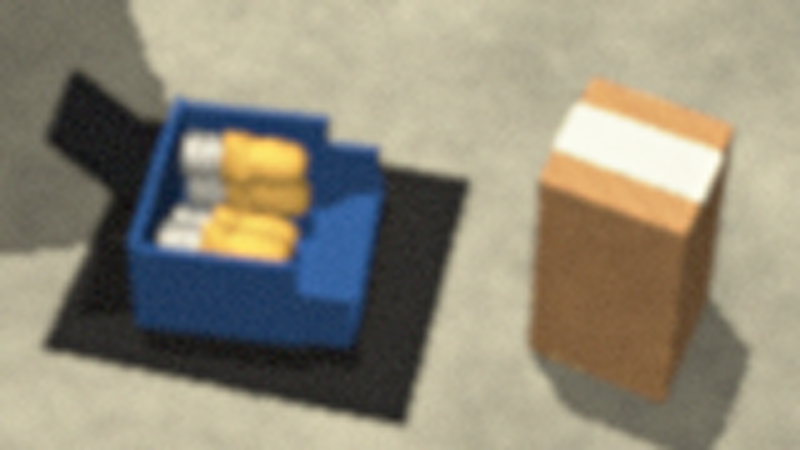

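View pics/c4.png

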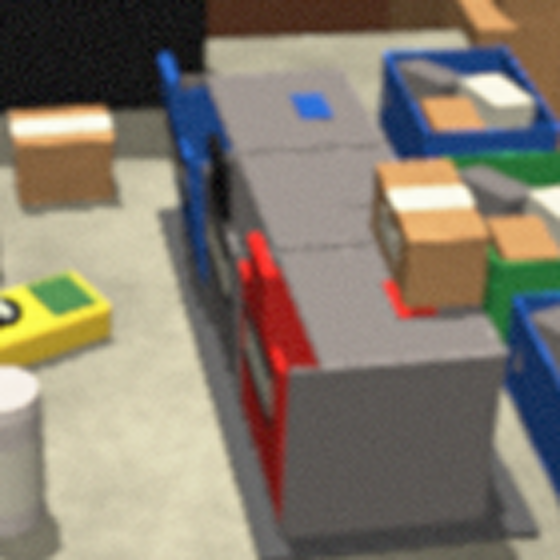

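```bash
cat > h.py <<'E'
import numpy as np, pickle, os
from scipy.spatial.transform import Rotation as Ro
from bench import ctrl
def cams():
    if not os.path.exists('cam.pkl'):
        d={}
        for n in("scene","side"):
            c=ctrl.camera(n); d[n]=(c["intrinsics"],c["R"],c["t"])
        pickle.dump(d,open('cam.pkl','wb'))
    return pickle.load(open('cam.pkl','rb'))
C=cams()
def ray(n,u,v,z):
    K,R,t=C[n]; o=-R.T@t; d=R.T@np.linalg.inv(K)@[u,v,1]
    return o+d*(z-o[2])/d[2]
def proj(n,X):
    K,R,t=C[n]; p=K@(R@np.asarray(X)+t); return p[:2]/p[2]
def crop(s,n0,p):return (n0[0]+p[0]/s-.4, n0[1]+p[1]/s-.4)
E
python3 - <<'E'
from h import *
np.set_printoptions(precision=4,suppress=True)
m=[(293,55),(563,293),(340,552),(67,290)]
P=np.array([ray("scene",*crop(5,(120,295),p),.003) for p in m]); print("mat",P,P.mean(0))
m=[(470,180),(405,422),(45,347)]
P=np.array([ray("side",*crop(5,(195,290),p),.003) for p in m]); print("mat side",P,(P[0]+P[2])/2)
m=[(275,160),(482,210),(435,410),(215,345)]
P=np.array([ray("scene",*crop(4,(280,60),p),.163) for p in m]); print("roof",P)
m=[(210,78),(345,70),(392,140),(238,150)]
P=np.array([ray("side",*crop(4,(230,140),p),.163) for p in m]); print("roof side",P)
m=[(285,370),(502,350)]
P=np.array([ray("side",*crop(4,(230,140),p),.163) for p in m]); print("redroof side",P)
m=[(265,115),(135,285),(405,215),(275,380)] # tray rim rear corners, step
P=np.array([ray("scene",*crop(5,(120,295),p),.058) for p in m]); print("tray rim",P)
m=[(140,80),(73,158)]
P=np.array([ray("scene",*crop(5,(120,295),p),.1) for p in m]); print("blade top",P)
m=[(75,70),(47,138)]
P=np.array([ray("side",*crop(5,(195,290),p),.1) for p in m]); print("blade top side",P)
m=[(460,268),(335,440)]
P=np.array([ray("scene",*crop(5,(120,295),p),.017) for p in m]); print("lip",P)
m=[(380,150),(352,303)]
P=np.array([ray("side",*crop(5,(195,290),p),.04) for p in m]); print("lip side rim",P)
E
```

```text
mat [[ 0.3655 -0.2692  0.003 ]
 [ 0.5317 -0.3293  0.003 ]
 [ 0.4817 -0.4684  0.003 ]
 [ 0.3145 -0.4074  0.003 ]] [ 0.4233 -0.3686  0.003 ]
mat side [[ 0.5324 -0.3307  0.003 ]
 [ 0.4823 -0.4688  0.003 ]
 [ 0.3158 -0.4094  0.003 ]] [ 0.4241 -0.37    0.003 ]
roof [[0.5921 0.3467 0.163 ]
 [0.7278 0.3537 0.163 ]
 [0.7374 0.1965 0.163 ]
 [0.5982 0.1957 0.163 ]]
roof side [[0.5988 0.3419 0.163 ]
 [0.7322 0.3482 0.163 ]
 [0.7448 0.1991 0.163 ]
 [0.6045 0.1928 0.163 ]]
redroof side [[ 0.5902 -0.1392  0.163 ]
 [ 0.7504 -0.1306  0.163 ]]
tray rim [[ 0.3811 -0.3108  0.058 ]
 [ 0.3599 -0.4003  0.058 ]
 [ 0.4599 -0.3306  0.058 ]
 [ 0.4358 -0.4161  0.058 ]]
blade top [[ 0.3342 -0.3233  0.1   ]
 [ 0.3224 -0.3648  0.1   ]]
blade top side [[ 0.3354 -0.3256  0.1   ]
 [ 0.3235 -0.3679  0.1   ]]
lip [[ 0.4848 -0.3374  0.017 ]
 [ 0.4625 -0.4267  0.017 ]]
lip side rim [[ 0.4841 -0.3384  0.04  ]
 [ 0.4614 -0.4293  0.04  ]]
```

Run:
```python
import cv2
a=cv2.imread("pics/scene0.png")
c=a[80:330,265:415]; cv2.imwrite("pics/c5.png",cv2.resize(c,None,fx=3.2,fy=3.2,interpolation=cv2.INTER_CUBIC))
c=a[85:180,305:410]; cv2.imwrite("pics/c6.png",cv2.resize(c,None,fx=6,fy=6,interpolation=cv2.INTER_CUBIC))
```

```text
(no output)
```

View pics/c5.png

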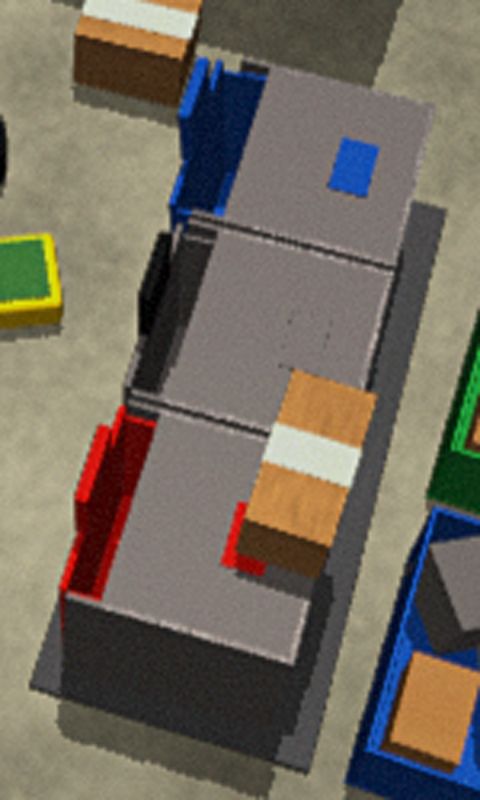

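View pics/c6.png

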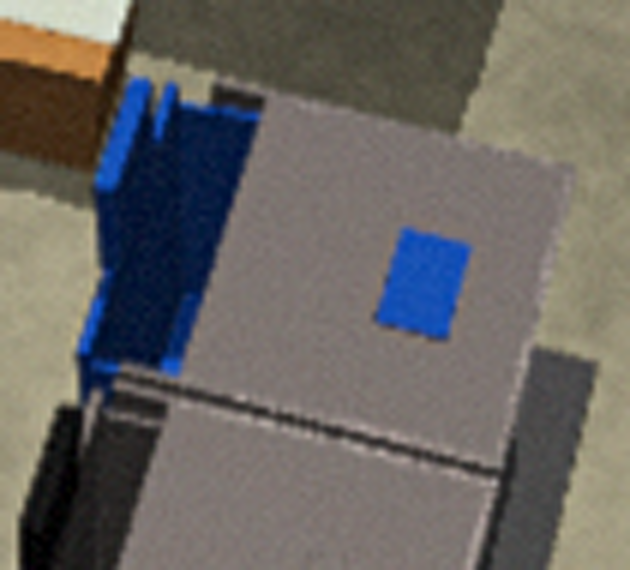

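Run:
```python
from h import *
from scipy.optimize import least_squares
np.set_printoptions(precision=4,suppress=True)
c6=lambda p:crop(6,(305,85),p); c5=lambda p:crop(3.2,(265,80),p); c4=lambda p:crop(4,(230,140),p)
# rack frame: origin plate centre; hinge at xh (unknown). local coords
D=[("scene",c6((575,170)),(1,245,163)),("scene",c6((497,472)),(1,85,163)),("scene",c5((295,663)),(1,-245,163)),
("scene",c5((30,688)),(0,-265,8,-110)),("scene",c5((308,770)),(0,-265,8,110)),("scene",c5((447,208)),(0,265,8,110)),
("scene",c6((270,93)),(2,245,163)),("scene",c6((185,390)),(2,85,163)),
("scene",c5((100,600)),(2,-245,163)),
("side",c4((345,70)),(1,245,163)),("side",c4((210,78)),(2,245,163)),("side",c4((502,350)),(1,-245,163))]
def model(p):
    x,y,yaw,xb,xf=p; r=[]
    for n,uv,m in D:
        lx={0:lambda:m[3]/1000,1:lambda:xb,2:lambda:xf}[m[0]]()
        X=[x+np.cos(yaw)*lx-np.sin(yaw)*m[1]/1000,y+np.sin(yaw)*lx+np.cos(yaw)*m[1]/1000,m[2]/1000]
        r.append(proj(n,X)-uv)
    return np.array(r)
s=least_squares(lambda p:model(p).ravel(),[.65,.1,.04,.08,-.06],loss='soft_l1')
print(s.x); print(model(s.x))
```

```text
[ 0.6712  0.1061  0.0436  0.0694 -0.0637]
[[ 0.4729 -0.6661]
 [ 0.4249 -0.4002]
 [-1.0393  0.5992]
 [-0.5262 -0.7609]
 [ 0.3829  0.5245]
 [ 0.1431  0.0019]
 [ 0.6717 -0.3915]
 [-0.8109 -0.7002]
 [ 0.3608  2.5418]
 [-0.8608 -0.5886]
 [-0.7043 -0.6681]
 [ 0.7667  0.9985]]
```

Run:
```python
from h import *
from scipy.optimize import least_squares
np.set_printoptions(precision=4,suppress=True)
c6=lambda p:crop(6,(305,85),p); c4=lambda p:crop(4,(230,140),p)
yaw=.0436
D=[("scene",c6((136,82)),(-3,30,198)),("scene",c6((103,187)),(-3,-30,198)),("scene",c6((83,352)),(-3,-75,146)),("scene",c6((170,85)),(-3,75,146)),("side",c4((163,54)),(-3,30,198))]
def W(p,l):
    x,y,th=p; l=np.array(l)/1000
    c,s=np.cos(th),np.sin(th)
    a=np.array([c*l[0]-s*l[2], l[1], s*l[0]+c*l[2]])
    return np.array([x+np.cos(yaw)*a[0]-np.sin(yaw)*a[1],y+np.sin(yaw)*a[0]+np.cos(yaw)*a[1],.016+a[2]])
f=lambda p:np.array([proj(n,W(p,m))-uv for n,uv,m in D])
s=least_squares(lambda p:f(p).ravel(),[.58,.267,.1]);print(s.x);print(f(s.x))
s=least_squares(lambda p:f([.581,.267,p[0]]).ravel(),[.1]);print(s.x);print(f([.581,.267,s.x[0]]))
for th in (s.x[0],.75): print(W([.581,.267,th],(-3,0,178)),W([.581,.267,th],(-3,0,198)))
```

```text
[0.5826 0.2664 0.1546]
[[ 0.4889 -0.6229]
 [-0.4202  0.5044]
 [-0.431   0.6167]
 [ 0.4804 -0.5457]
 [-0.1381  0.0133]]
[0.1462]
[[ 0.594  -0.8856]
 [-0.3127  0.2358]
 [-0.4964  0.3238]
 [ 0.4166 -0.8194]
 [-0.1448 -0.13  ]]
[0.5521 0.2657 0.1917] [0.5492 0.2656 0.2115]
[0.4576 0.2616 0.1442] [0.444  0.261  0.1588]
```

```bash
cat >> h.py <<'E'
np.set_printoptions(precision=3,suppress=True)
def cur():
    o=ctrl.get_obs(); q=o["eef_rot"]; return o["eef_pos"],Ro.from_quat([q[1],q[2],q[3],q[0]]),o
def Rm(xdir,ydir):
    x=np.array(xdir,float);x/=np.linalg.norm(x);y=np.array(ydir,float);y-=x*(x@y);y/=np.linalg.norm(y)
    return Ro.from_matrix(np.c_[x,y,np.cross(x,y)])
def rel(pos,R):
    p,Rc,o=cur()
    rv=(Rc.inv()*R).as_rotvec(); sh=Rc.inv().apply(np.array(pos)-p)*1000
    print("rot",rv.round(3),"deg",np.degrees(np.linalg.norm(rv)).round(1),"shift mm",sh.round(1),"dist",np.linalg.norm(sh).round(0))
def st():
    p,R,o=cur(); print("t",round(o["time_s"],2),"p",p,"x",R.as_matrix()[:,0],"y",R.as_matrix()[:,1],"F",o["wrist_force"],"op",round(o["opening"],3),"q",o["q"])
E
python3 - <<'E'
from h import *
st()
for y in [(0.0436,-.999,0),(-.0436,.999,0),(.999,.0436,0)]: rel((.582,.267,.30),Rm((0,0,-1),y))
E
```

```text
t 0.25 p [ 0.14  -0.557  0.231] x [-0.     0.001 -1.   ] y [ 0.244 -0.97  -0.001] F [0.809 0.203 0.201] op 1.003 q [-1.53   0.181  1.607 -0.     1.354 -0.206]
rot [ 0.203 -0.     0.001] deg 11.6 shift mm [ -68.5 -691.5 -629.5] dist 938.0
rot [-2.938 -0.001 -0.   ] deg 168.4 shift mm [ -68.5 -691.5 -629.5] dist 938.0
rot [-1.368 -0.001  0.001] deg 78.4 shift mm [ -68.5 -691.5 -629.5] dist 938.0
```

>>> servo_tool --pt "0 0 0 -60 -20 -20 -1" --pt "0.03 0 0 -75 -65 -60 -1" --pt "0.06 0 0 -75 -110 -100 -1" --pt "0.09 0 0 -75 -152 -138 -1" --pt "0.12 0 0 -75 -195 -177 -1" --pt "0.15 0 0 -75 -237 -215 -1" --pt "0.18 0 0 -75 -280 -254 -1" --pt "0.2 0 0 -75 -322 -293 -1"

```text
time_s: 1.25
eef_pos: [0.3464, -0.1719, 0.3064]
eef_rot: [0.016, 0.707, 0.016, -0.707]
wrist_force: [1.4, -0.4, -0.7]
opening: -0.003
```

Run:
```python
from h import *
st()
rel((.582,.267,.25),Rm((0,0,-1),(0.0436,-.999,0)))
```

```text
t 1.25 p [ 0.346 -0.172  0.306] x [ 0.001  0.    -1.   ] y [ 0.045 -0.999 -0.   ] F [ 1.425 -0.374 -0.676] op -0.003 q [-0.771 -0.333  1.937  0.001  1.538  0.755]
rot [ 0.002 -0.001  0.   ] deg 0.1 shift mm [  56.6 -427.7 -255.2] dist 501.0
```

>>> servo_tool --pt "0 0 0 0 -53 -32 -1" --pt "0 0 0 0 -107 -64 -1" --pt "0 0 0 0 -160 -96 -1" --pt "0 0 0 0 -214 -128 -1" --pt "0 0 0 0 -267 -160 -1" --pt "0 0 0 0 -321 -192 -1" --pt "0 0 0 10 -375 -224 -1" --pt "0 0 0 50 -428 -255 -1"

```text
time_s: 2.25
eef_pos: [0.579, 0.2607, 0.2651]
eef_rot: [0.016, 0.709, 0.017, -0.705]
wrist_force: [0.5, -1.1, 0.3]
opening: 0.004
```

Run:
```python
from h import *
import cv2
st()
c=ctrl.camera("wrist");cv2.imwrite("pics/w1.png",c["pixels"])
c=ctrl.camera("scene");cv2.imwrite("pics/s1.png",cv2.resize(c["pixels"][40:220,250:430],None,fx=3.3,fy=3.3,interpolation=cv2.INTER_CUBIC))
rel((.582,.267,.178),Rm((0,0,-1),(0.0436,-.999,0)))
```

```text
t 2.25 p [0.579 0.261 0.265] x [ 0.006  0.001 -1.   ] y [ 0.046 -0.999 -0.001] F [ 0.537 -1.11   0.3  ] op 0.004 q [ 0.236  0.283  1.415 -0.     1.437  1.761]
rot [ 0.006  0.009 -0.001] deg 0.6 shift mm [78.  -5.1 -7.7] dist 79.0
```

View pics/w1.png

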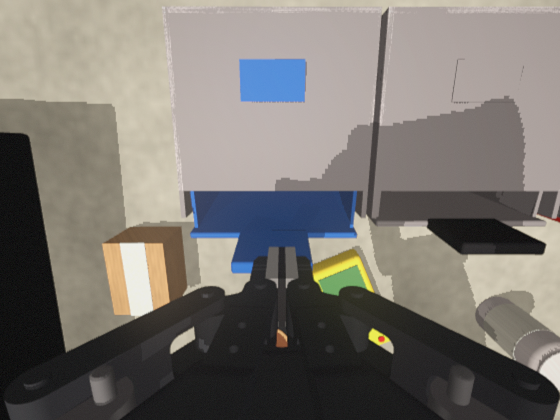

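View pics/s1.png

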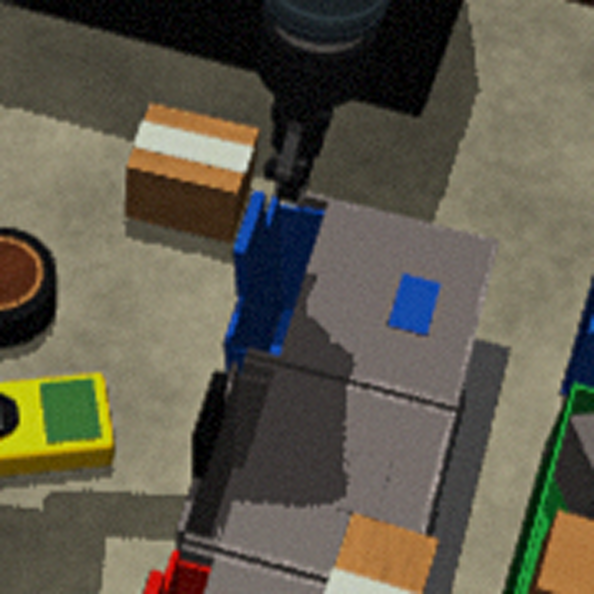

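The wrist view shows the roof's front edge at v≈190, the front panel's upper edge at v≈233 (u 192–356), and the tab's far top edge at v≈268 (u 233–311). I'll check these against the model.

```bash
cat >> h.py <<'E'
def wray(c,p,R,u,v,z):
    T=c["tool_from_camera"]; d=np.linalg.inv(c["intrinsics"])@[u,v,1]
    o=p+R.apply(T[:3,3]); d=R.apply(T[:3,:3]@d); return o+d*(z-o[2])/d[2]
E
python3 - <<'E'
from h import *
p,R,o=cur(); c=ctrl.camera("wrist")
for u,v,z in [(183,190,.163),(376,190,.163),(192,233,.16),(356,233,.16),(233,268,.2115),(309,268,.2115)]: print(u,v,wray(c,p,R,u,v,z))
E
```

```text
183 190 [0.592 0.342 0.163]
376 190 [0.599 0.185 0.163]
192 233 [0.554 0.336 0.16 ]
356 233 [0.56  0.196 0.16 ]
233 268 [0.549 0.293 0.211]
309 268 [0.551 0.24  0.211]
```

>>> servo_tool --pt "0.006 0.009 0 0 -5 -8 -1" --pt "0.006 0.009 0 20 -5 -8 -1" --pt "0.006 0.009 0 40 -5 -8 -1" --pt "0.006 0.009 0 60 -5 -8 -1" --pt "0.006 0.009 0 78 -5 -8 -1" --pt "0.006 0.009 0 78 -5 -8 -1" --pt "0.006 0.009 0 78 -5 0 -1" --pt "0.006 0.009 0 78 -5 6 -1"

```text
time_s: 3.4
eef_pos: [0.5687, 0.2645, 0.1818]
eef_rot: [0.015, 0.708, 0.015, -0.705]
wrist_force: [2.2, 0.0, -1.4]
opening: 0.0
```

Run:
```python
from h import *
st()
# arc: contact local (2,0,178); TCP = contact +11mm x 
h=np.array([.580,.267,.016])
for th in np.arange(.15,.81,.1):
    c,s=np.cos(th),np.sin(th)
    for zl in (178,):
        a=np.array([c*.002-s*zl/1e3,0,s*.002+c*zl/1e3]); 
        print(round(th,2),"TCP",h+a+[.011,0,0])
```

```text
t 3.4 p [0.569 0.264 0.182] x [ 0.004 -0.001 -1.   ] y [ 0.043 -0.999  0.001] F [ 2.154  0.02  -1.388] op 0.0 q [ 0.247  0.337  1.518 -0.002  1.283  1.776]
0.15 TCP [0.566 0.267 0.192]
0.25 TCP [0.549 0.267 0.189]
0.35 TCP [0.532 0.267 0.184]
0.45 TCP [0.515 0.267 0.177]
0.55 TCP [0.5   0.267 0.169]
0.65 TCP [0.485 0.267 0.159]
0.75 TCP [0.471 0.267 0.148]
```

>>> servo_tool --pt "0 0 0 0 0 10 -1" --pt "0 0 0 2 0 22 -1" --pt "0 0 0 5 0 35 -1" --pt "0 0 0 10 0 47 -1" --pt "0 0 0 17 0 60 -1" --pt "0 0 0 24 0 73 -1" --pt "0 0 0 32 0 86 -1" --pt "0 0 0 40 0 97 -1"

```text
time_s: 4.4
eef_pos: [0.4725, 0.2603, 0.1415]
eef_rot: [0.015, 0.71, 0.015, -0.704]
wrist_force: [18.9, -2.2, 31.5]
opening: 0.0
```

Run:
```python
from h import *
import cv2
st()
c=ctrl.camera("scene");cv2.imwrite("pics/s2.png",cv2.resize(c["pixels"][40:220,250:430],None,fx=3.3,fy=3.3,interpolation=cv2.INTER_CUBIC))
```

```text
t 4.4 p [0.472 0.26  0.141] x [ 0.007 -0.    -1.   ] y [ 0.043 -0.999  0.001] F [18.943 -2.188 31.462] op 0.0 q [ 0.285  0.198  1.781 -0.003  1.156  1.814]
```

View pics/s2.png

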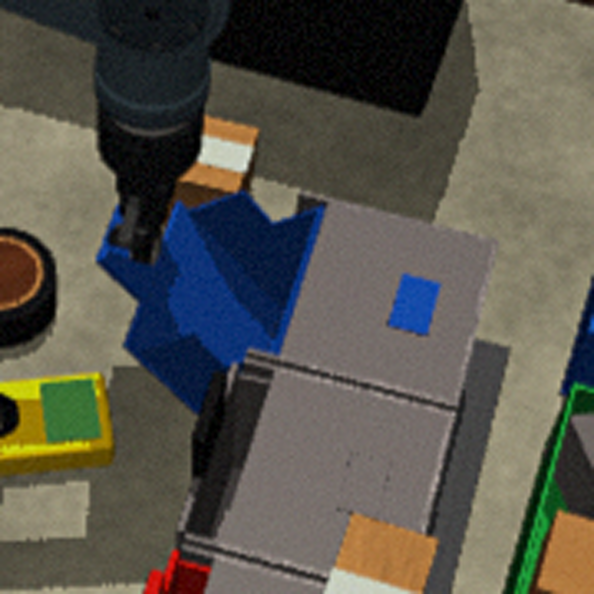

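The bin is fully open: the front lies leaned out against its stop and the force has risen to about 31 N. Next I'll lift clear and head for the tray.

```bash
cat >> h.py <<'E'
def trayR(yaw,pitch=0.):
    # tray pitch: lip down positive (rad)
    T=Ro.from_euler('z',yaw)*Ro.from_euler('y',pitch)
    s=.70710678
    G=Rm((s,0,-s),(s,0,s))
    return T,T*G
def trayTCP(foot,yaw,pitch=0.,back=0.):
    T,R=trayR(yaw,pitch)
    return np.array(foot)+T.apply([-.068,0,.076])+R.apply([.019-back,0,0]),R
E
python3 - <<'E'
from h import *
yaw=np.radians(-14.1)
p,R=trayTCP((.4145,-.3668,.003),yaw,0,.10); print(p,R.as_matrix()); rel(p,R); rel((.36,-.10,.32),R)
E
```

```text
[ 0.293 -0.336  0.136] [[ 0.686  0.686 -0.244]
 [-0.172 -0.172 -0.97 ]
 [-0.707  0.707  0.   ]]
rot [-1.214  0.494  0.666] deg 84.2 shift mm [  4.1 588.4 205.6] dist 623.0
rot [-1.214  0.494  0.666] deg 84.2 shift mm [-179.   355.3  126.7] dist 418.0
```

>>> servo_tool --pt "0 0 0 -50 0 -3 -1" --pt "0 0 0 -110 0 0 -1" --pt "-0.18 0.07 0.1 -150 45 16 1" --pt "-0.36 0.15 0.2 -179 95 34 1" --pt "-0.54 0.22 0.3 -179 150 54 1" --pt "-0.72 0.29 0.4 -179 205 73 1" --pt "-0.9 0.37 0.49 -179 260 93 1" --pt "-1.06 0.43 0.58 -179 315 112 1"

```text
time_s: 5.45
eef_pos: [0.3831, -0.0193, 0.3192]
eef_rot: [0.431, 0.737, 0.146, -0.5]
wrist_force: [-0.1, 0.1, 0.4]
opening: 0.995
```

Run:
```python
from h import *
st()
yaw=np.radians(-14.1)
p,R=trayTCP((.4145,-.3668,.003),yaw,0,.10); rel(p,R); p,R=trayTCP((.4145,-.3668,.003),yaw,0,.16); print(p);rel(p,R)
```

```text
t 5.45 p [ 0.383 -0.019  0.319] x [ 0.458 -0.216 -0.862] y [ 0.646 -0.586  0.49 ] F [-0.058  0.066  0.396] op 0.995 q [-0.302 -0.783  2.246 -0.076  1.153  0.408]
rot [-0.41   0.152  0.238] deg 28.5 shift mm [184.9  38.1 326.3] dist 377.0
[ 0.252 -0.326  0.179]
rot [-0.41   0.152  0.238] deg 28.5 shift mm [127.2  26.2 337.9] dist 362.0
```

>>> servo_tool --pt "-0.06 0.02 0.04 23 5 41 1" --pt "-0.12 0.05 0.08 46 10 82 1" --pt "-0.2 0.08 0.12 69 14 123 1" --pt "-0.28 0.11 0.16 92 19 163 1" --pt "-0.36 0.14 0.2 115 24 204 1" --pt "-0.41 0.152 0.238 138 28 245 1" --pt "-0.41 0.152 0.238 162 33 286 1" --pt "-0.41 0.152 0.238 185 38 326 1"

```text
time_s: 6.45
eef_pos: [0.3175, -0.273, 0.1694]
eef_rot: [0.615, 0.681, 0.189, -0.35]
wrist_force: [0.8, -0.6, 0.8]
opening: 0.999
```

Run:
```python
from h import *
import cv2
st()
c=ctrl.camera("wrist");cv2.imwrite("pics/w2.png",c["pixels"])
c=ctrl.camera("side");cv2.imwrite("pics/d2.png",c["pixels"])
yaw=np.radians(-14.1)
p,R=trayTCP((.4145,-.3668,.003),yaw,0,.0); rel(p,R)
p,Rc,o=cur(); T=c=ctrl.camera("wrist")
# project expected blade corners
T=c["tool_from_camera"];K=c["intrinsics"]
Ty=Ro.from_euler('z',yaw)
for l in [(-89,22.5,97),(-89,-22.5,97),(-47,22.5,55),(-47,-22.5,55),(62,0,14),(-68,0,76)]:
    X=np.array([.4145,-.3668,.003])+Ty.apply(np.array(l)/1e3)
    t=Rc.inv().apply(X-p); q=T[:3,:3].T@(t-T[:3,3]); q=K@q; print(l,q[:2]/q[2])
```

```text
t 6.45 p [ 0.317 -0.273  0.169] x [ 0.684 -0.173 -0.708] y [ 0.687 -0.173  0.706] F [ 0.796 -0.634  0.786] op 0.999 q [-1.658 -0.527  2.539  0.866  1.155 -1.791]
rot [-0.018 -0.009  0.007] deg 1.2 shift mm [114.4 -22.2  69.5] dist 136.0
(-89, 22.5, 97) [251.708 280.013]
(-89, -22.5, 97) [254.153 329.549]
(-47, 22.5, 55) [258.061 250.954]
(-47, -22.5, 55) [259.793 292.119]
(62, 0, 14) [300.994 235.759]
(-68, 0, 76) [256.276 286.853]
```

View pics/w2.png

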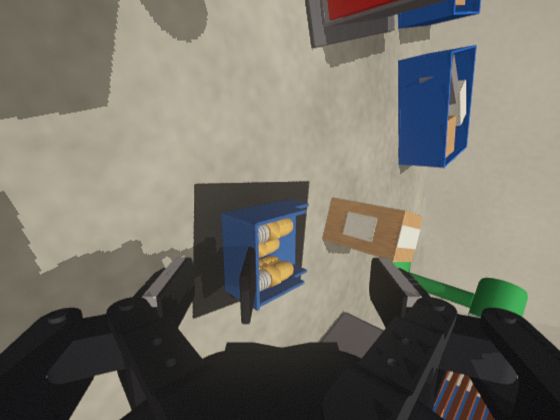

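View pics/d2.png

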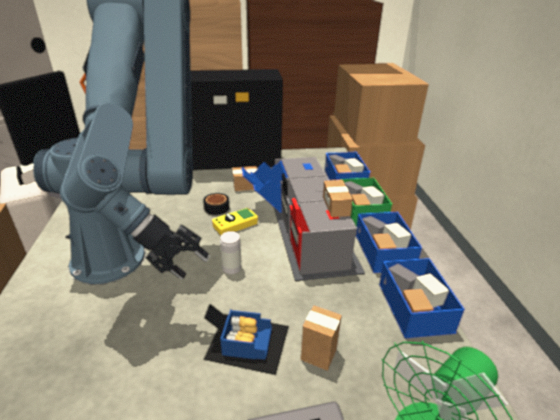

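>>> servo_tool --pt "-0.01 -0.005 0.003 8 -4 12 1" --pt "-0.018 -0.009 0.007 16 -8 25 1" --pt "-0.018 -0.009 0.007 24 -14 38 1" --pt "-0.018 -0.009 0.007 32 -20 50 1" --pt "-0.018 -0.009 0.007 40 -22 60 1" --pt "-0.018 -0.009 0.007 50 -22 68 1" --pt "-0.018 -0.009 0.007 54 -22 68 1" --pt "-0.018 -0.009 0.007 54 -22 68 1"

```text
time_s: 7.6
eef_pos: [0.3227, -0.3403, 0.1113]
eef_rot: [0.616, 0.681, 0.189, -0.348]
wrist_force: [0.4, 0.2, 0.3]
opening: 1.004
```

Run:
```python
from h import *
import cv2
st()
c=ctrl.camera("wrist");cv2.imwrite("pics/w3.png",c["pixels"])
yaw=np.radians(-14.1)
p,R=trayTCP((.4145,-.3668,.003),yaw,0,.0); rel(p,R)
p,Rc,o=cur()
T=c["tool_from_camera"];K=c["intrinsics"]
Ty=Ro.from_euler('z',yaw)
for l in [(-89,22.5,97),(-89,-22.5,97),(-47,22.5,55),(-47,-22.5,55),(62,0,14),(-68,0,76)]:
    X=np.array([.4145,-.3668,.003])+Ty.apply(np.array(l)/1e3)
    t=Rc.inv().apply(X-p); q=T[:3,:3].T@(t-T[:3,3]); q=K@q; print(l,q[:2]/q[2],q[2])
```

```text
t 7.6 p [ 0.323 -0.34   0.111] x [ 0.687 -0.172 -0.707] y [ 0.686 -0.169  0.708] F [0.444 0.179 0.3  ] op 1.004 q [-1.62  -0.087  2.408  1.023  0.949 -2.063]
rot [ 0.003 -0.001 -0.001] deg 0.2 shift mm [61.4 -3.4  3.2] dist 62.0
(-89, 22.5, 97) [274.939 219.152] 0.16190067762039667
(-89, -22.5, 97) [275.182 292.06 ] 0.17381865435113203
(-47, 22.5, 55) [276.548 196.22 ] 0.2191765706097537
(-47, -22.5, 55) [276.649 252.24 ] 0.2310945473404891
(62, 0, 14) [321.167 195.843] 0.32749500179071916
(-68, 0, 76) [275.944 238.609] 0.19649761248044287
```

View pics/w3.png

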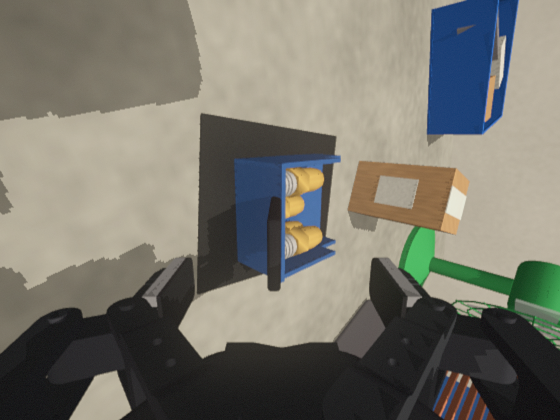

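The blade shows edge-on at u 268–281, v 197–290, matching the prediction. I'll advance and close.

>>> servo_tool --pt "0 0 0 14 -3 3 1" --pt "0 0 0 28 -3 3 1" --pt "0 0 0 42 -3 3 1" --pt "0 0 0 54 -3 3 1" --pt "0 0 0 61 -3 3 1" --pt "0 0 0 61 -3 3 1" --pt "0 0 0 61 -3 3 0.3" --pt "0 0 0 61 -3 3 -0.5"

```text
time_s: 8.65
eef_pos: [0.3614, -0.3536, 0.0664]
eef_rot: [0.617, 0.68, 0.189, -0.348]
wrist_force: [0.5, 0.4, -1.0]
opening: 0.605
```

>>> servo_tool --pt "0 0 0 0 0 0 -1" --pt "0 0 0 0 0 0 -1" --pt "0 0 0 0 0 0 -1" --pt "0 0 0 0 0 0 -1" --pt "0 0 0 0 0 0 -1" --pt "0 0 0 0 0 0 -1" --pt "0 0 0 0 0 0 -1" --pt "0 0 0 0 0 0 -1"

```text
time_s: 9.65
eef_pos: [0.3614, -0.3534, 0.0663]
eef_rot: [0.616, 0.681, 0.189, -0.348]
wrist_force: [0.5, 0.5, -5.0]
opening: 0.086
```

Run:
```python
from h import *
import cv2
st()
yaw=np.radians(-14.1)
p,R=trayTCP((.4145,-.3668,.003),yaw,0,.0); rel(p,R)
p[2]+=.26; rel(p,R)
c=ctrl.camera("wrist");cv2.imwrite("pics/w4.png",c["pixels"])
```

```text
t 9.65 p [ 0.361 -0.353  0.066] x [ 0.686 -0.172 -0.707] y [ 0.686 -0.169  0.708] F [ 0.527  0.493 -5.012] op 0.086 q [-1.489  0.129  2.342  1.2    0.802 -2.187]
rot [ 0.004 -0.    -0.001] deg 0.2 shift mm [ 0.6 -0.4  0.1] dist 1.0
rot [ 0.004 -0.    -0.001] deg 0.2 shift mm [-183.1  183.6    0.7] dist 259.0
```

View pics/w4.png

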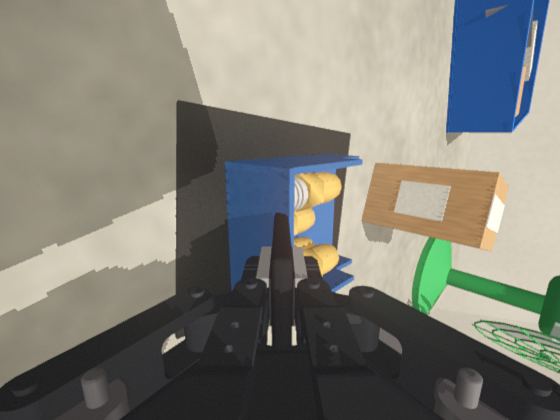

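Grip is firm: opening 0.086, about the 8 mm blade thickness. Lifting straight up now.

>>> servo_tool --pt "0 0 0 -4 4 0 -1" --pt "0 0 0 -14 14 0 -1" --pt "0 0 0 -28 28 0 -1" --pt "0 0 0 -46 46 0 -1" --pt "0 0 0 -66 66 0 -1" --pt "0 0 0 -88 88 0 -1" --pt "0 0 0 -108 108 0 -1" --pt "0 0 0 -124 124 0 -1"

```text
time_s: 10.7
eef_pos: [0.3613, -0.3524, 0.2429]
eef_rot: [0.617, 0.68, 0.189, -0.348]
wrist_force: [0.0, -0.5, -4.0]
opening: 0.085
```

Run:
```python
from h import *
import cv2
st()
for f,y in [((.43,-.05,.20),-6),((.44,.265,.205),2.5)]:
    p,R=trayTCP(f,np.radians(y)); print(p); rel(p,R)
print("can",ray("scene",214,221,.12),ray("side",231,238,.12))
c=ctrl.camera("side");cv2.imwrite("pics/d3.png",c["pixels"])
```

```text
t 10.7 p [ 0.361 -0.352  0.243] x [ 0.686 -0.172 -0.707] y [ 0.687 -0.168  0.707] F [ 0.011 -0.494 -4.001] op 0.085 q [-1.489 -0.337  2.262  0.854  1.095 -1.611]
[ 0.376 -0.044  0.263]
rot [-0.095  0.1   -0.   ] deg 7.9 shift mm [ -57.   -27.9 -302.5] dist 309.0
[0.385 0.263 0.268]
rot [-0.2    0.205  0.   ] deg 16.4 shift mm [-106.7  -69.2 -602.7] dist 616.0
can [ 0.391 -0.077  0.12 ] [ 0.393 -0.089  0.12 ]
```

View pics/d3.png

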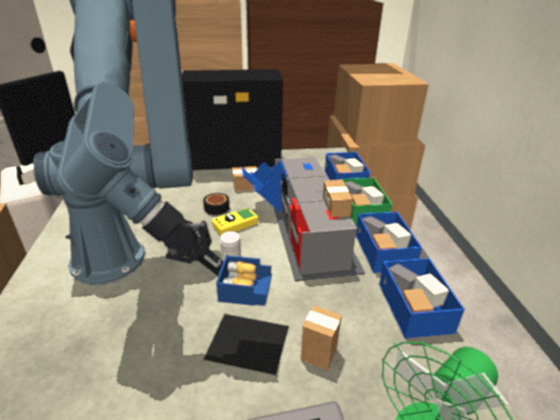

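>>> servo_tool --pt "-0.004 0.004 0 -5 0 -12 -1" --pt "-0.015 0.016 0 -12 -2 -40 -1" --pt "-0.03 0.03 0 -20 -6 -80 -1" --pt "-0.045 0.047 0 -28 -10 -125 -1" --pt "-0.06 0.062 0 -36 -15 -170 -1" --pt "-0.072 0.076 0 -44 -20 -215 -1" --pt "-0.085 0.088 0 -50 -24 -260 -1" --pt "-0.095 0.1 0 -57 -28 -303 -1"

```text
time_s: 11.75
eef_pos: [0.4231, -0.0566, 0.2546]
eef_rot: [0.635, 0.664, 0.244, -0.311]
wrist_force: [0.9, 0.2, -5.0]
opening: 0.089
```

Run:
```python
from h import *
st()
p,R=trayTCP((.44,.265,.205),np.radians(2.5)); rel(p,R)
```

```text
t 11.75 p [ 0.423 -0.057  0.255] x [ 0.688 -0.071 -0.723] y [ 0.719 -0.074  0.691] F [ 0.898  0.235 -5.011] op 0.089 q [-0.771 -0.894  2.498  0.547  0.968 -0.85 ]
rot [-0.105  0.103  0.022] deg 8.5 shift mm [ -57.9  -41.8 -313.6] dist 322.0
```

Run:
```python
from h import *
for f,pi in [((.475,.265,.21),12),((.47,.10,.205),10)]:
    p,R=trayTCP(f,np.radians(2.5),np.radians(pi)); T,_=trayR(np.radians(2.5),np.radians(pi)); print(p,"lip",np.array(f)+T.apply([.062,0,.014])); rel(p,R)
```

```text
[0.435 0.263 0.283] lip [0.538 0.268 0.211]
rot [-0.115  0.091 -0.187] deg 13.6 shift mm [ -35.     3.8 -319.3] dist 321.0
[0.427 0.098 0.276] lip [0.533 0.103 0.208]
rot [-0.114  0.093 -0.152] deg 12.1 shift mm [ -23.7    6.2 -154.3] dist 156.0
```

>>> servo_tool --pt "-0.01 0.01 -0.03 -4 2 -8 -1" --pt "-0.03 0.025 -0.07 -9 4 -35 -1" --pt "-0.05 0.04 -0.1 -14 5 -75 -1" --pt "-0.07 0.055 -0.13 -20 6 -120 -1" --pt "-0.09 0.07 -0.15 -24 6 -170 -1" --pt "-0.105 0.08 -0.17 -28 5 -220 -1" --pt "-0.115 0.09 -0.187 -32 4 -270 -1" --pt "-0.115 0.091 -0.187 -35 4 -319 -1"

```text
time_s: 12.75
eef_pos: [0.4333, 0.2648, 0.2814]
eef_rot: [0.628, 0.613, 0.352, -0.325]
wrist_force: [1.4, -0.5, -4.2]
opening: 0.084
```

Run:
```python
from h import *
import cv2
st()
c=ctrl.camera("wrist");cv2.imwrite("pics/w5.png",c["pixels"])
c=ctrl.camera("scene");cv2.imwrite("pics/s5.png",c["pixels"])
yaw=np.radians(2.5)
for pi,lip in [(30,(.54,.266,.185)),(50,(.535,.266,.165)),(65,(.53,.266,.155)),(78,(.53,.266,.152))]:
    T,R=trayR(yaw,np.radians(pi)); foot=np.array(lip)-T.apply([.062,0,.014]); p,R=trayTCP(foot,yaw,np.radians(pi)); print(pi,p,end=' ');rel(p,R)
```

```text
t 12.75 p [0.433 0.265 0.281] x [ 0.541  0.024 -0.84 ] y [0.84  0.037 0.542] F [ 1.374 -0.513 -4.154] op 0.084 q [ 0.451 -0.333  2.088 -0.284  0.873  0.534]
30 [0.463 0.263 0.285] rot [ 0.005 -0.003 -0.31 ] deg 17.8 shift mm [12.7 27.7  6.4] dist 31.0
50 [0.497 0.264 0.286] rot [ 0.005 -0.003 -0.659] deg 37.8 shift mm [31.  56.4  6.4] dist 65.0
65 [0.525 0.266 0.281] rot [ 0.006 -0.002 -0.921] deg 52.8 shift mm [49.5 77.1  6.3] dist 92.0
78 [0.553 0.267 0.276] rot [ 0.006 -0.001 -1.148] deg 65.8 shift mm [69.2 98.4  6.5] dist 120.0
```

View pics/w5.png

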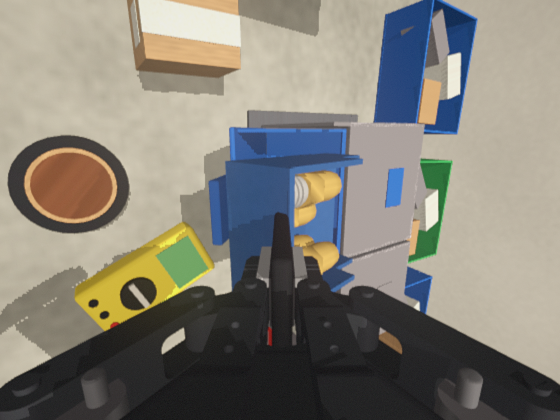

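View pics/s5.png

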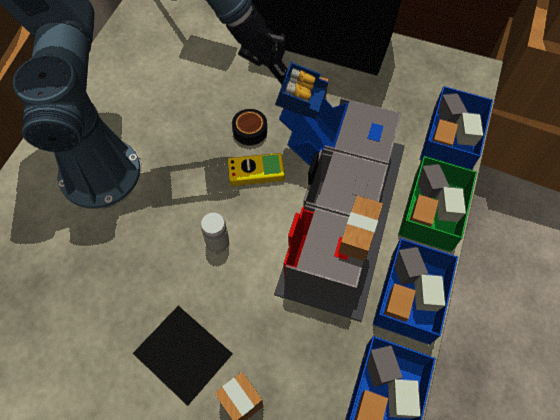

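>>> servo_tool --pt "0 0 -0.08 3 7 3 -1" --pt "0 0 -0.16 6 14 6 -1" --pt "0 0 -0.24 10 21 6 -1" --pt "0 0 -0.32 13 28 6 -1" --pt "0 0 -0.4 17 35 6 -1" --pt "0 0 -0.48 21 42 6 -1" --pt "0 0 -0.57 26 49 6 -1" --pt "0 0 -0.66 31 56 6 -1"

```text
time_s: 13.85
eef_pos: [0.4968, 0.2645, 0.2849]
eef_rot: [0.489, 0.464, 0.535, -0.51]
wrist_force: [-0.5, -0.3, -3.7]
opening: 0.084
```

Run:
```python
from h import *
import cv2
st()
a=ctrl.camera("scene")["pixels"];cv2.imwrite("pics/s6.png",cv2.resize(a[40:200,240:430],None,fx=4,fy=3.5,interpolation=cv2.INTER_CUBIC))
yaw=np.radians(2.5)
for pi,lip in [(65,(.53,.266,.155)),(78,(.53,.266,.152))]:
    T,R=trayR(yaw,np.radians(pi)); foot=np.array(lip)-T.apply([.062,0,.014]); p,R=trayTCP(foot,yaw,np.radians(pi)); print(pi,p,end=' ');rel(p,R)
```

```text
t 13.85 p [0.497 0.265 0.285] x [-0.092 -0.002 -0.996] y [ 0.995  0.049 -0.092] F [-0.549 -0.335 -3.654] op 0.084 q [0.266 0.174 1.509 0.022 1.549 0.215]
65 [0.525 0.266 0.281] rot [ 0.004 -0.001 -0.253] deg 14.5 shift mm [ 0.2 26.3 -0.7] dist 26.0
78 [0.553 0.267 0.276] rot [ 0.004 -0.    -0.48 ] deg 27.5 shift mm [ 2.5 55.2 -0.6] dist 55.0
```

View pics/s6.png

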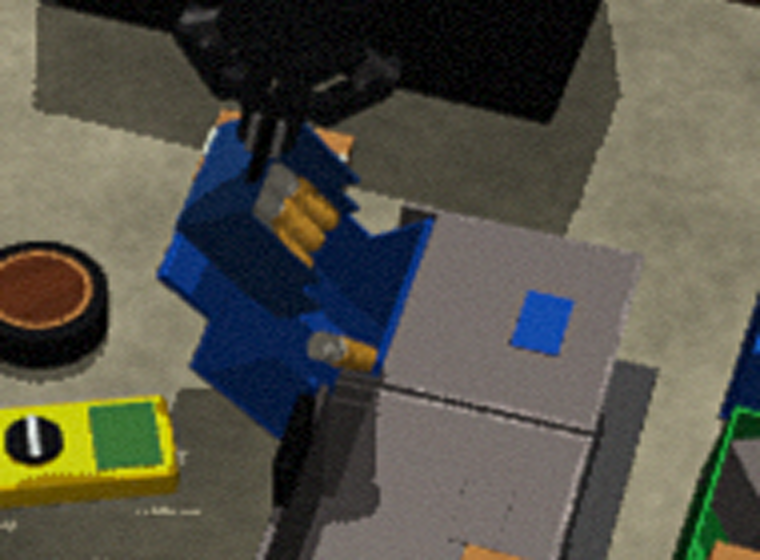

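Some glands have already slid out: one is visible in the bin near (345,350), and at least two are still in the tray near (295,215). I'll tip further.

>>> servo_tool --pt "0 0 -0.06 0 6 0 -1" --pt "0 0 -0.12 0 12 0 -1" --pt "0 0 -0.18 0 19 0 -1" --pt "0 0 -0.25 0 26 0 -1" --pt "0 0 -0.31 0 34 0 -1" --pt "0 0 -0.37 1 42 0 -1" --pt "0 0 -0.43 2 49 0 -1" --pt "0 0 -0.48 2 55 0 -1"

```text
time_s: 14.9
eef_pos: [0.5533, 0.2663, 0.2761]
eef_rot: [0.351, 0.323, 0.63, -0.613]
wrist_force: [-0.4, 0.5, -2.1]
opening: 0.086
```

Run:
```python
from h import *
import cv2
st()
a=ctrl.camera("scene")["pixels"];cv2.imwrite("pics/s7.png",cv2.resize(a[40:200,240:430],None,fx=4,fy=3.5,interpolation=cv2.INTER_CUBIC))
a=ctrl.camera("wrist")["pixels"];cv2.imwrite("pics/w7.png",a)
```

```text
t 14.9 p [0.553 0.266 0.276] x [-0.545 -0.024 -0.838] y [ 0.837  0.041 -0.546] F [-0.39   0.491 -2.133] op 0.086 q [0.208 0.638 1.005 0.102 2.068 0.182]
```

View pics/s7.png

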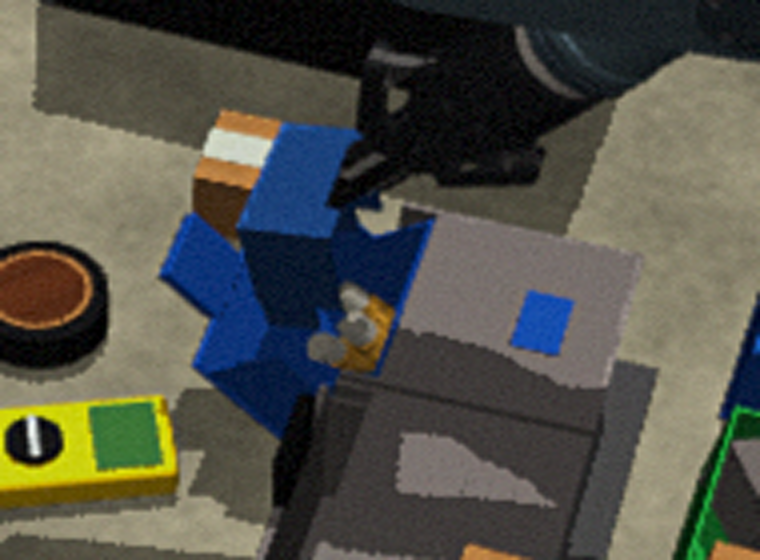

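View pics/w7.png

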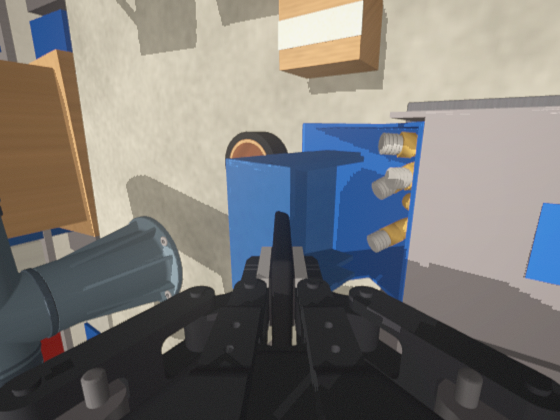

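The tray looks empty and the load dropped by about 2 N, roughly the glands' weight. I'll give it a small extra tip and shake, then lift off.

>>> servo_tool --pt "0 0 -0.1 0 6 0 -1" --pt "0 0 -0.02 0 0 0 -1" --pt "0 0 -0.1 0 6 0 -1" --pt "0 0 -0.1 -4 6 0 -1" --pt "0 0 -0.1 -30 -12 0 -1" --pt "0 0 -0.05 -55 -30 0 -1" --pt "0 0 0 -75 -48 0 -1" --pt "0 0 0.1 -85 -60 0 -1"

```text
time_s: 16.0
eef_pos: [0.5502, 0.2655, 0.3807]
eef_rot: [0.383, 0.356, 0.612, -0.593]
wrist_force: [0.2, 0.7, -2.0]
opening: 0.084
```

Run:
```python
from h import *
import cv2
st()
a=ctrl.camera("scene")["pixels"];cv2.imwrite("pics/s8.png",cv2.resize(a[40:200,240:430],None,fx=4,fy=3.5,interpolation=cv2.INTER_CUBIC))
a=ctrl.camera("wrist")["pixels"];cv2.imwrite("pics/w8.png",a)
for f,y,pi in [((.475,.265,.22),2.5,12),((.47,.10,.205),2.5,12)]:
    p,R=trayTCP(f,np.radians(y),np.radians(pi)); print(p);rel(p,R)
```

```text
t 16.0 p [0.55  0.265 0.381] x [-0.452 -0.018 -0.892] y [ 0.891  0.042 -0.453] F [ 0.205  0.732 -1.973] op 0.084 q [0.214 0.514 0.949 0.093 2.14  0.199]
[0.435 0.263 0.293]
rot [ 0.004 -0.005  1.042] deg 59.7 shift mm [133.9 -60.9  -2.1] dist 147.0
[0.43  0.098 0.278]
rot [ 0.004 -0.005  1.042] deg 59.7 shift mm [152.4 -66.  162.5] dist 232.0
```

View pics/s8.png

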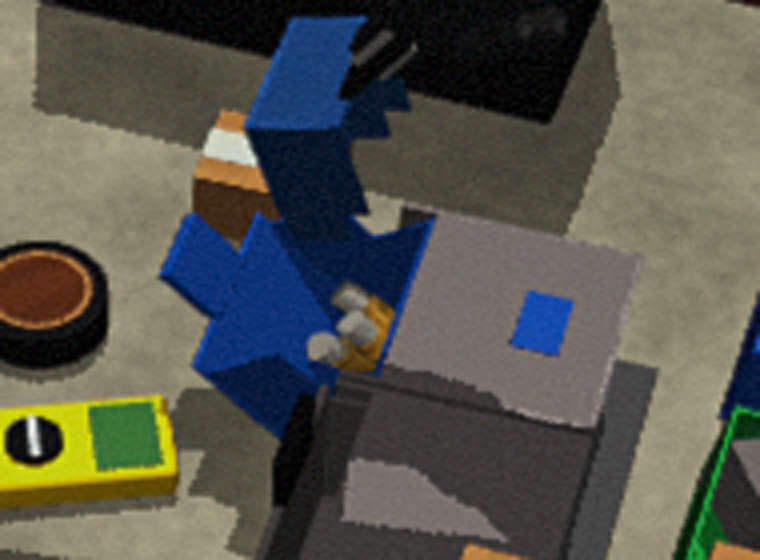

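View pics/w8.png

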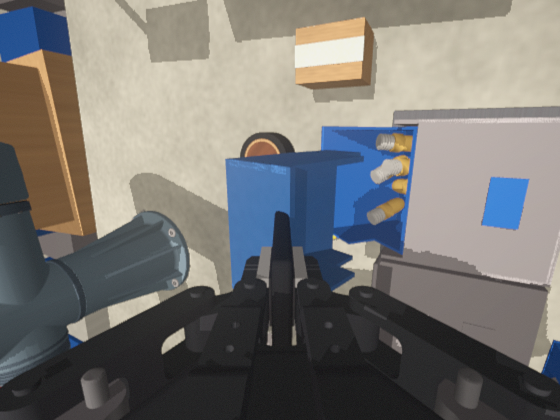

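>>> servo_tool --pt "0 0 0.13 10 -15 0 -1" --pt "0 0 0.27 25 -30 0 -1" --pt "0 0 0.42 40 -42 0 -1" --pt "0 0 0.57 60 -50 20 -1" --pt "0 0 0.72 80 -56 45 -1" --pt "0 0 0.87 100 -60 75 -1" --pt "0 0 1.0 125 -62 110 -1" --pt "0 0 1.04 140 -64 145 -1"

```text
time_s: 17.1
eef_pos: [0.433, 0.116, 0.2839]
eef_rot: [0.628, 0.613, 0.355, -0.323]
wrist_force: [0.1, -1.4, -1.1]
opening: 0.087
```

Run:
```python
from h import *
import cv2
st()
a=ctrl.camera("scene")["pixels"];cv2.imwrite("pics/s9.png",cv2.resize(a[40:240,240:430],None,fx=4,fy=3,interpolation=cv2.INTER_CUBIC))
a=ctrl.camera("wrist")["pixels"];cv2.imwrite("pics/w9.png",a)
for f,y,pi in [((.49,-.05,.20),-6,10),((.47,-.2,.2),-12,8),((.4145,-.3668,.13),-14.1,0)]:
    p,R=trayTCP(f,np.radians(y),np.radians(pi)); print(p);rel(p,R)
```

```text
t 17.1 p [0.433 0.116 0.284] x [ 0.54   0.03  -0.841] y [0.84  0.04  0.541] F [ 0.062 -1.419 -1.14 ] op 0.087 q [-0.044 -0.612  2.25   0.068  0.936 -0.117]
[ 0.447 -0.046  0.271]
rot [ 0.121 -0.086  0.042] deg 8.8 shift mm [ 13.9  -0.3 159.6] dist 160.0
[ 0.426 -0.191  0.27 ]
rot [ 0.205 -0.148  0.077] deg 15.1 shift mm [ -0.4 -24.3 303.6] dist 305.0
[ 0.362 -0.354  0.193]
rot [ 0.224 -0.185  0.216] deg 20.7 shift mm [  25.6 -125.4  463.9] dist 481.0
```

View pics/s9.png

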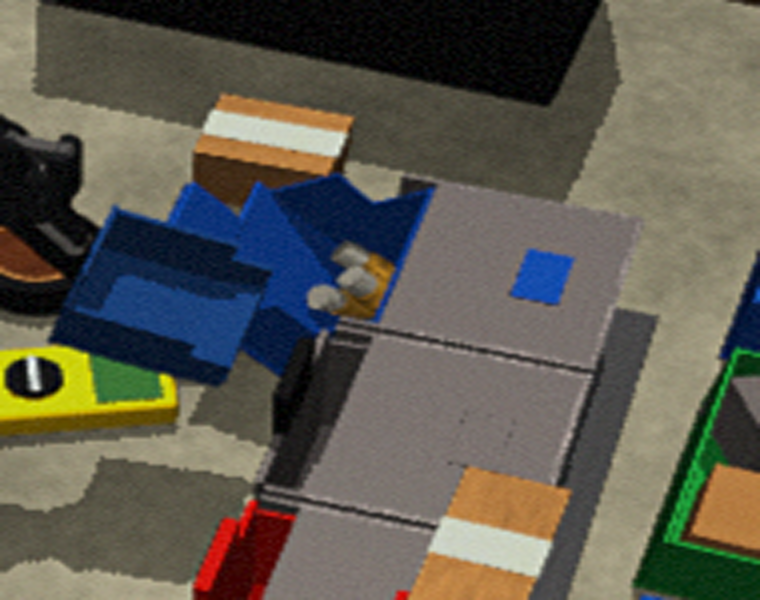

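View pics/w9.png

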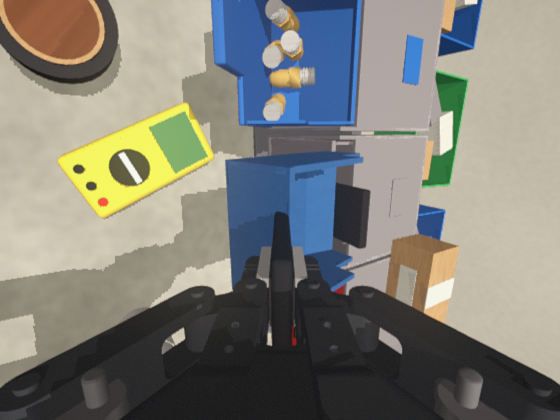

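The wrist view shows all five glands in the bin, at (283,15), (273,55), (292,42), (293,77) and (274,107). The scene view shows the tray empty. Now carrying the tray back.

>>> servo_tool --pt "0.01 -0.01 0.0 2 2 15 -1" --pt "0.03 -0.02 0.01 5 2 45 -1" --pt "0.06 -0.04 0.02 9 2 85 -1" --pt "0.09 -0.06 0.03 12 1 125 -1" --pt "0.12 -0.085 0.04 14 0 165 -1" --pt "0.15 -0.11 0.05 11 -6 210 -1" --pt "0.18 -0.13 0.065 6 -15 255 -1" --pt "0.205 -0.148 0.077 0 -24 300 -1"

```text
time_s: 18.2
eef_pos: [0.4259, -0.188, 0.2696]
eef_rot: [0.596, 0.662, 0.248, -0.38]
wrist_force: [0.2, -0.6, -1.6]
opening: 0.085
```

Run:
```python
from h import *
st()
p,R=trayTCP((.418,-.3668,.13),np.radians(-14.1),0); print(p);rel(p,R)
```

```text
t 18.2 p [ 0.426 -0.188  0.27 ] x [ 0.589 -0.125 -0.799] y [ 0.781 -0.167  0.602] F [ 0.205 -0.606 -1.609] op 0.085 q [-0.99  -0.591  2.295  0.523  1.013 -0.965]
[ 0.365 -0.354  0.193]
rot [ 0.027 -0.024  0.14 ] deg 8.3 shift mm [ 46.4 -66.3 174.5] dist 192.0
```

>>> servo_tool --pt "0.003 -0.003 0.015 4 -4 15 -1" --pt "0.008 -0.007 0.035 10 -12 42 -1" --pt "0.013 -0.012 0.06 18 -22 75 -1" --pt "0.018 -0.016 0.085 26 -34 110 -1" --pt "0.023 -0.02 0.11 34 -46 140 -1" --pt "0.027 -0.024 0.13 42 -58 164 -1" --pt "0.027 -0.024 0.14 46 -66 174 -1" --pt "0.027 -0.024 0.14 46 -66 174 -1"

```text
time_s: 19.2
eef_pos: [0.3649, -0.3532, 0.1922]
eef_rot: [0.614, 0.683, 0.189, -0.349]
wrist_force: [0.1, 0.3, -2.2]
opening: 0.084
```

Run:
```python
from h import *
st()
p=np.array([.3625,-.3534,.0668]);_,R=trayR(np.radians(-14.1));rel(p+[0,0,.03],R); rel(p,R)
```

```text
t 19.2 p [ 0.365 -0.353  0.192] x [ 0.685 -0.17  -0.708] y [ 0.686 -0.175  0.706] F [ 0.147  0.286 -2.213] op 0.084 q [-1.477 -0.227  2.299  0.919  0.994 -1.727]
rot [-0.002 -0.002  0.001] deg 0.2 shift mm [ 65.9 -69.    1. ] dist 95.0
rot [-0.002 -0.002  0.001] deg 0.2 shift mm [ 87.2 -90.2   1.1] dist 125.0
```

>>> servo_tool --pt "0 0 0 14 -15 0 -1" --pt "0 0 0 30 -32 1 -1" --pt "0 0 0 46 -48 1 -1" --pt "0 0 0 60 -62 1 -1" --pt "0 0 0 72 -74 1 -1" --pt "0 0 0 79 -82 1 -1" --pt "0 0 0 84 -87 1 -1" --pt "0 0 0 87 -90 1 -1"

```text
time_s: 20.2
eef_pos: [0.363, -0.3534, 0.0672]
eef_rot: [0.614, 0.682, 0.189, -0.348]
wrist_force: [0.4, 0.2, -2.0]
opening: 0.084
```

Run:
```python
from h import *
import cv2
st()
a=ctrl.camera("side")["pixels"];cv2.imwrite("pics/d10.png",cv2.resize(a[270:380,150:355],None,fx=3.8,fy=3.8,interpolation=cv2.INTER_CUBIC))
```

```text
t 20.2 p [ 0.363 -0.353  0.067] x [ 0.686 -0.17  -0.708] y [ 0.686 -0.174  0.706] F [ 0.414  0.214 -1.961] op 0.084 q [-1.484  0.128  2.339  1.195  0.801 -2.171]
```

View pics/d10.png

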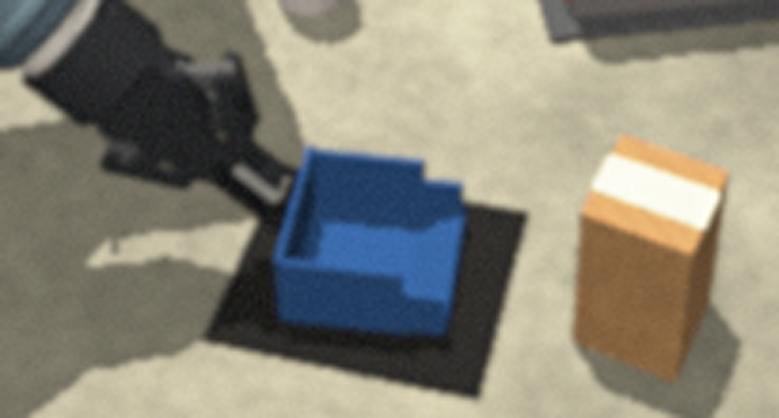

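Force still −2 N, so the tray hangs about a millimetre above the mat. I'll lower 1 mm and open.

>>> servo_tool --pt "0 0 0 1 -1 0 -1" --pt "0 0 0 1 -1 0 -1" --pt "0 0 0 1 -1 0 -0.6" --pt "0 0 0 1 -1 0 0" --pt "0 0 0 1 -1 0 0.5" --pt "0 0 0 1 -1 0 1" --pt "0 0 0 1 -1 0 1" --pt "0 0 0 1 -1 0 1"

```text
time_s: 21.25
eef_pos: [0.3629, -0.3532, 0.0654]
eef_rot: [0.614, 0.682, 0.189, -0.349]
wrist_force: [0.3, 0.0, 0.4]
opening: 1.002
```

>>> servo_tool --pt "0 0 0 -10 0 0 1" --pt "0 0 0 -25 0 0 1" --pt "0 0 0 -40 0 0 1" --pt "0 0 0 -50 10 -10 1" --pt "0 0 0 -60 30 -25 1" --pt "0 0 0 -70 55 -40 1" --pt "0 0 0 -80 80 -60 1" --pt "0 0 -0.1 -95 110 -80 0"

```text
time_s: 22.25
eef_pos: [0.3897, -0.2792, 0.2051]
eef_rot: [0.596, 0.675, 0.221, -0.376]
wrist_force: [0.3, -0.6, -1.0]
opening: 0.816
```

Run:
```python
from h import *
import cv2
st()
a=ctrl.camera("side")["pixels"];cv2.imwrite("pics/d11.png",cv2.resize(a[270:380,150:355],None,fx=3.8,fy=3.8,interpolation=cv2.INTER_CUBIC))
D=Rm((0,0,-1),(1,.0436,0));
for q in [(.40,-.05,.30),(.395,.262,.30),(.395,.262,.15)]: rel(q,D)
```

```text
t 22.25 p [ 0.39  -0.279  0.205] x [ 0.62 -0.15 -0.77] y [ 0.746 -0.192  0.638] F [ 0.333 -0.637 -1.045] op 0.816 q [-1.281 -0.404  2.345  0.742  0.955 -1.399]
rot [-0.281  0.098 -0.69 ] deg 43.1 shift mm [ -98.9   18.  -225.7] dist 247.0
rot [-0.281  0.098 -0.69 ] deg 43.1 shift mm [-150.3  -45.3 -527. ] dist 550.0
rot [-0.281  0.098 -0.69 ] deg 43.1 shift mm [ -35.  -141.3 -526.4] dist 546.0
```

View pics/d11.png

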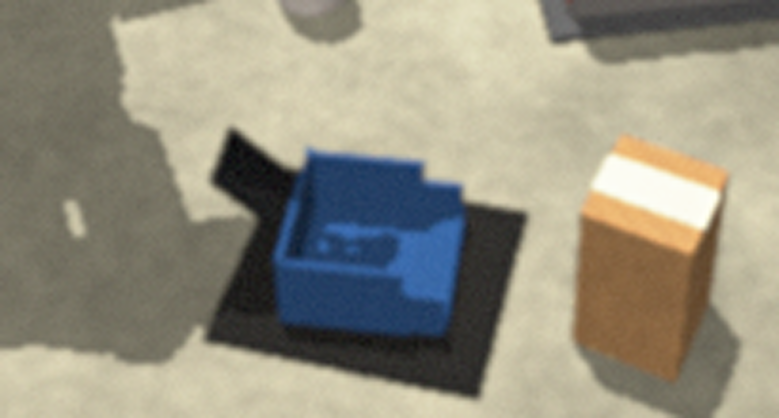

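The tray stands level on its mat and is empty. Next I'll push the bin shut.

>>> servo_tool --pt "-0.04 0.01 -0.09 -20 3 -25 -1" --pt "-0.08 0.03 -0.18 -40 6 -65 -1" --pt "-0.12 0.04 -0.28 -60 10 -110 -1" --pt "-0.16 0.05 -0.38 -80 14 -160 -1" --pt "-0.2 0.065 -0.48 -99 14 -205 -1" --pt "-0.24 0.08 -0.58 -107 5 -255 -1" --pt "-0.27 0.095 -0.66 -116 -5 -305 -1" --pt "-0.281 0.098 -0.69 -124 -15 -360 -1"

```text
time_s: 23.3
eef_pos: [0.3927, 0.0914, 0.2989]
eef_rot: [0.511, 0.489, 0.511, -0.49]
wrist_force: [1.1, 0.1, -0.2]
opening: 0.001
```

Run:
```python
from h import *
st()
D=Rm((0,0,-1),(1,.0436,0));
for q in [(.395,.262,.30),(.395,.260,.13)]: rel(q,D)
```

```text
t 23.3 p [0.393 0.091 0.299] x [-0.001 -0.001 -1.   ] y [ 0.999  0.043 -0.001] F [ 1.136  0.144 -0.207] op 0.001 q [-0.067 -0.283  1.914 -0.001  1.511 -0.11 ]
rot [-0.     0.001  0.001] deg 0.1 shift mm [  -1.2    9.6 -170.3] dist 171.0
rot [-0.     0.001  0.001] deg 0.1 shift mm [ 168.8    9.7 -168.5] dist 239.0
```

>>> servo_tool --pt "0 0 0 0 8 -50 -1" --pt "0 0 0 0 8 -100 -1" --pt "0 0 0 15 8 -150 -1" --pt "0 0 0 55 8 -168 -1" --pt "0 0 0 95 8 -168 -1" --pt "0 0 0 135 8 -168 -1" --pt "0 0 0 165 8 -168 -1" --pt "0 0 0 169 8 -168 -1"

```text
time_s: 24.3
eef_pos: [0.3914, 0.2582, 0.1279]
eef_rot: [0.51, 0.487, 0.511, -0.491]
wrist_force: [-0.1, -0.3, 0.1]
opening: 0.0
```

Run:
```python
from h import *
import cv2
st()
a=ctrl.camera("wrist")["pixels"];cv2.imwrite("pics/w12.png",a)
a=ctrl.camera("scene")["pixels"];cv2.imwrite("pics/s12.png",cv2.resize(a[40:200,240:430],None,fx=4,fy=3.5,interpolation=cv2.INTER_CUBIC))
```

```text
t 24.3 p [0.391 0.258 0.128] x [-0.006 -0.003 -1.   ] y [ 0.999  0.042 -0.006] F [-0.118 -0.276  0.121] op 0.0 q [ 0.33   0.073  1.955 -0.001  1.12   0.288]
```

View pics/w12.png

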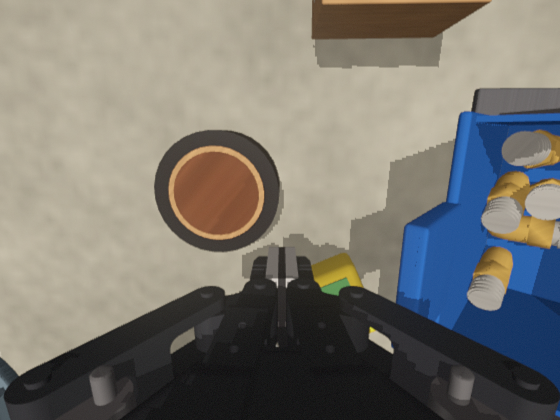

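View pics/s12.png

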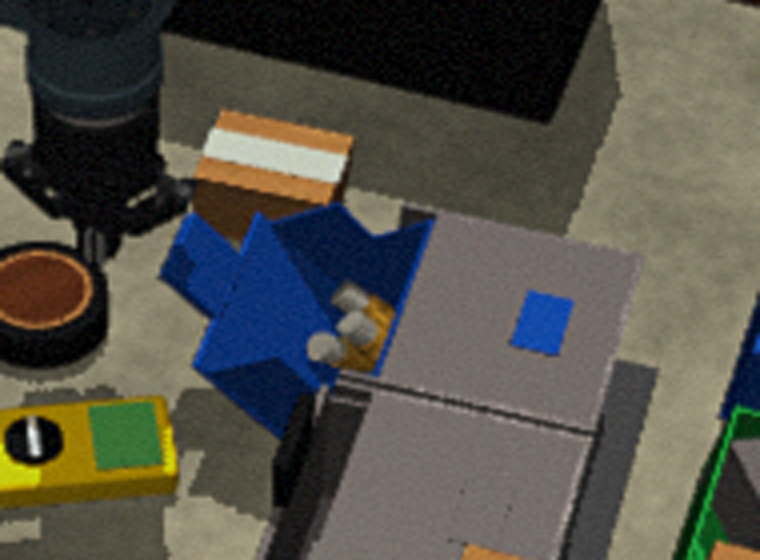

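>>> servo_tool --pt "0 0 0 0 15 0 -1" --pt "0 0 0 -2 32 0 -1" --pt "0 0 0 -10 45 0 -1" --pt "0 0 0 -20 57 0 -1" --pt "0 0 0 -29 69 0 -1" --pt "0 0 0 -36 81 0 -1" --pt "0 0 0 -42 94 0 -1" --pt "0 0 0 -47 108 0 -1"

```text
time_s: 25.4
eef_pos: [0.5023, 0.2638, 0.1776]
eef_rot: [0.511, 0.489, 0.511, -0.49]
wrist_force: [-1.0, 0.3, 0.8]
opening: -0.006
```

Run:
```python
from h import *
import cv2
st()
a=ctrl.camera("scene")["pixels"];cv2.imwrite("pics/s13.png",cv2.resize(a[40:200,240:430],None,fx=4,fy=3.5,interpolation=cv2.INTER_CUBIC))
D=Rm((0,0,-1),(1,.0436,0));
for q in [(.5575,.264,.186)]: rel(q,D)
```

```text
t 25.4 p [0.502 0.264 0.178] x [-0.001 -0.001 -1.   ] y [ 0.999  0.043 -0.001] F [-0.989  0.264  0.767] op -0.006 q [ 0.275  0.218  1.676 -0.001  1.248  0.232]
rot [-0.002  0.001 -0.002] deg 0.1 shift mm [-7.5 53.   2. ] dist 54.0
```

View pics/s13.png

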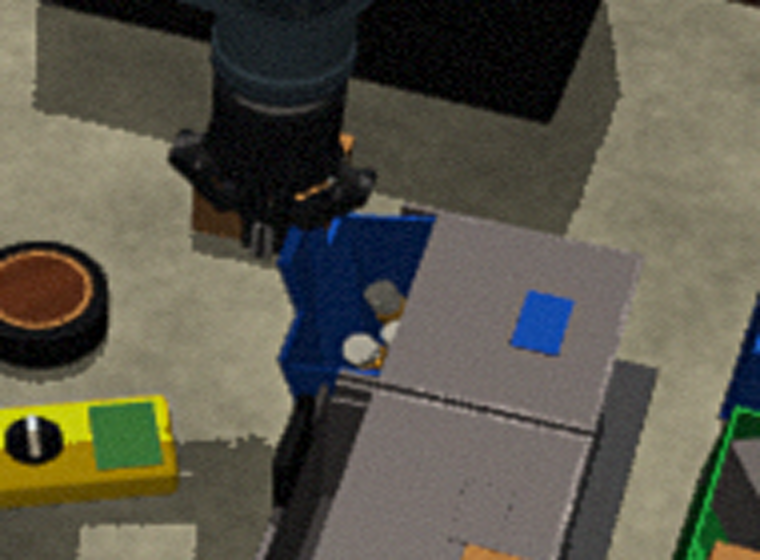

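>>> servo_tool --pt "0 0 0 -2 8 0 -1" --pt "0 0 0 -4 16 0 -1" --pt "0 0 0 -6 24 0 -1" --pt "0 0 0 -7 32 0 -1" --pt "0 0 0 -8 40 0 -1" --pt "0 0 0 -8 47 0 -1" --pt "0 0 0 -8 53 0 -1" --pt "0 0 0 -8 56 0 -1"

```text
time_s: 26.45
eef_pos: [0.5576, 0.266, 0.1864]
eef_rot: [0.509, 0.487, 0.512, -0.491]
wrist_force: [-21.9, -3.8, 13.0]
opening: -0.002
```

Run:
```python
from h import *
import cv2
st()
a=ctrl.camera("scene")["pixels"];cv2.imwrite("pics/s14.png",cv2.resize(a[40:200,240:430],None,fx=4,fy=3.5,interpolation=cv2.INTER_CUBIC))
```

```text
t 26.45 p [0.558 0.266 0.186] x [-0.006 -0.002 -1.   ] y [ 0.999  0.042 -0.006] F [-21.948  -3.797  13.047] op -0.002 q [ 0.253  0.319  1.531 -0.     1.297  0.211]
```

View pics/s14.png

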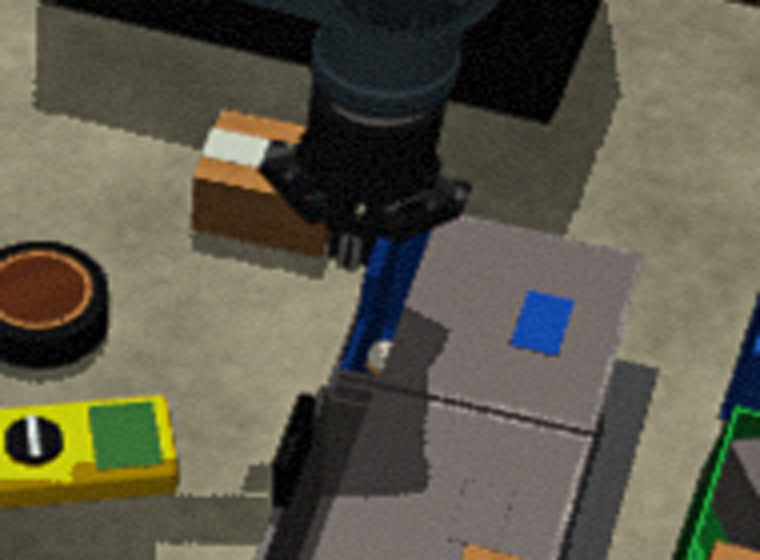

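>>> servo_tool --pt "0 0 0 0 2 0 -1" --pt "0 0 0 0 2 0 -1" --pt "0 0 0 0 -10 0 -1" --pt "0 0 0 0 -30 0 -1" --pt "0 0 0 -30 -30 0 -1" --pt "0 0 0 -70 -20 0 -1" --pt "0 0 0 -110 -10 0 -1" --pt "0 0 0 -130 0 0 -1"

```text
time_s: 27.5
eef_pos: [0.5593, 0.2665, 0.3195]
eef_rot: [0.51, 0.489, 0.511, -0.49]
wrist_force: [0.8, 0.2, 0.3]
opening: 0.0
```

Run:
```python
from h import *
import cv2
st()
a=ctrl.camera("wrist")["pixels"];cv2.imwrite("pics/w15.png",a)
a=ctrl.camera("scene")["pixels"];cv2.imwrite("pics/s15.png",cv2.resize(a[85:280,290:410],None,fx=5,fy=3.05,interpolation=cv2.INTER_CUBIC))
cv2.imwrite("pics/s15b.png",cv2.resize(a[85:180,305:410],None,fx=6,fy=6,interpolation=cv2.INTER_CUBIC))
```

```text
t 27.5 p [0.559 0.267 0.32 ] x [-0.002 -0.001 -1.   ] y [ 0.999  0.043 -0.002] F [0.777 0.225 0.25 ] op 0.0 q [ 0.254  0.224  1.379 -0.     1.54   0.211]
```

View pics/w15.png

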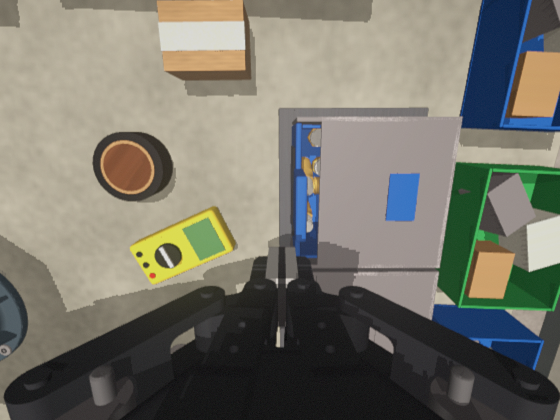

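View pics/s15b.png

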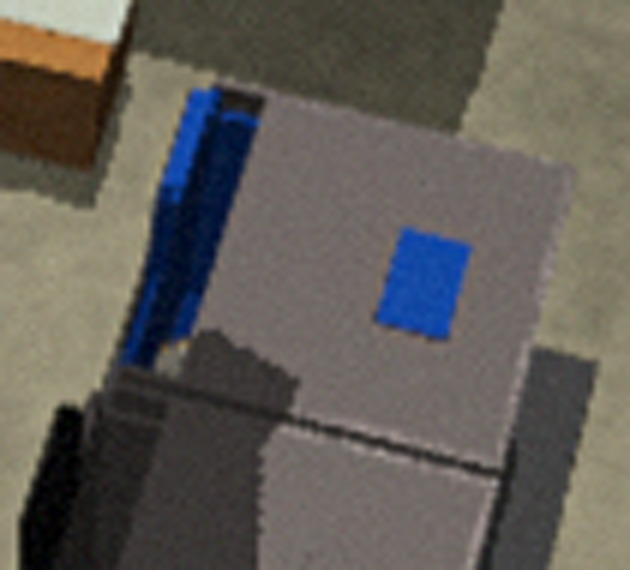

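Run:
```python
from h import *
import cv2
from scipy.optimize import least_squares
a=cv2.imread("pics/w15.png")[95:275,265:345];cv2.imwrite("pics/w15z.png",cv2.resize(a,None,fx=5,fy=3.3,interpolation=cv2.INTER_CUBIC))
c6=lambda p:crop(6,(305,85),p)
yaw=.0436
def W(x,y,th,l):
    l=np.array(l)/1000;c,s=np.cos(th),np.sin(th)
    a=np.array([c*l[0]-s*l[2], l[1], s*l[0]+c*l[2]])
    return np.array([x+np.cos(yaw)*a[0]-np.sin(yaw)*a[1],y+np.sin(yaw)*a[0]+np.cos(yaw)*a[1],.016+a[2]])
D=[(c6((203,90)),(-3,30,198)),(c6((167,190)),(-3,-30,198)),(c6((122,362)),(-3,-75,146))]
for (hx,hy) in [(.581,.267),(.5826,.2664)]:
    s=least_squares(lambda p:np.ravel([proj("scene",W(hx,hy,p[0],m))-uv for uv,m in D]),[.1]);print(s.x, [proj("scene",W(hx,hy,s.x[0],m))-uv for uv,m in D])
p,R,o=cur();c=ctrl.camera("wrist");T=c["tool_from_camera"];K=c["intrinsics"]
for th in (0,.05,.1):
  for m in [(-8,30,198),(-8,-30,198),(2,30,198),(0,75,146),(0,-75,146),(-6,75,146)]:
    t=R.inv().apply(W(.581,.267,th,m)-p);q=K@(T[:3,:3].T@(t-T[:3,3]));print(th,m,q[:2]/q[2])
for X in [(19,80,147),(19,-80,147)]:
    t=R.inv().apply(W(.581,.267,0,X)-p);q=K@(T[:3,:3].T@(t-T[:3,3]));print(X,q[:2]/q[2])
```

```text
[0.014] [array([-0.275, -0.337]), array([-0.496,  1.744]), array([0.557, 0.173])]
[0.022] [array([-0.368, -0.123]), array([-0.591,  1.965]), array([0.63 , 0.437])]
0 (-8, 30, 198) [296.493 175.862]
0 (-8, -30, 198) [295.747 242.266]
0 (2, 30, 198) [308.305 175.834]
0 (0, 75, 146) [302.56  122.121]
0 (0, -75, 146) [300.311 263.148]
0 (-6, 75, 146) [296.416 122.136]
0.05 (-8, 30, 198) [284.808 175.779]
0.05 (-8, -30, 198) [284.764 242.03 ]
0.05 (2, 30, 198) [296.604 175.836]
0.05 (0, 75, 146) [295.079 122.145]
0.05 (0, -75, 146) [293.742 263.092]
0.05 (-6, 75, 146) [288.939 122.17 ]
0.1 (-8, 30, 198) [273.249 175.612]
0.1 (-8, -30, 198) [273.896 241.598]
0.1 (2, 30, 198) [284.934 175.754]
0.1 (0, 75, 146) [287.619 122.181]
0.1 (0, -75, 146) [287.19  262.894]
0.1 (-6, 75, 146) [281.521 122.214]
(19, 80, 147) [322.33  116.645]
(19, -80, 147) [317.371 267.622]
```

View pics/w15z.png

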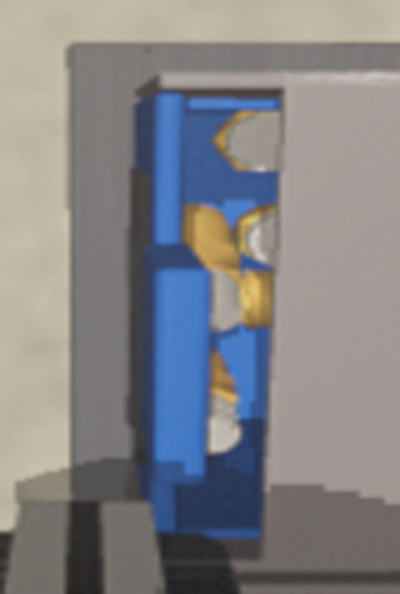

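The tab top (u 296–307) and panel edge (u 296–302) match the model at angle 0, which predicts 296–308 and 296–303, so the bin is shut. One last overall look.

Run:
```python
from h import *
import cv2
st()
cv2.imwrite("pics/sF.png",ctrl.camera("scene")["pixels"])
a=cv2.imread("pics/sF.png"); cv2.imwrite("pics/sFt.png",cv2.resize(a[295:415,120:270],None,fx=5,fy=5,interpolation=cv2.INTER_CUBIC))
```

```text
t 27.65 p [0.559 0.266 0.317] x [-0.004 -0.001 -1.   ] y [ 0.999  0.042 -0.004] F [ 0.002  0.211 -0.04 ] op -0.002 q [ 0.253  0.225  1.382 -0.     1.538  0.211]
```

View pics/sF.png

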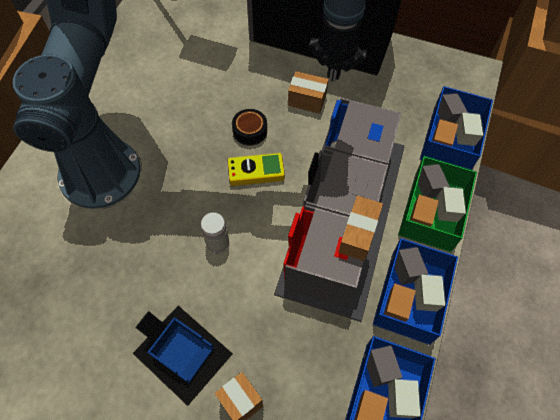

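View pics/sFt.png

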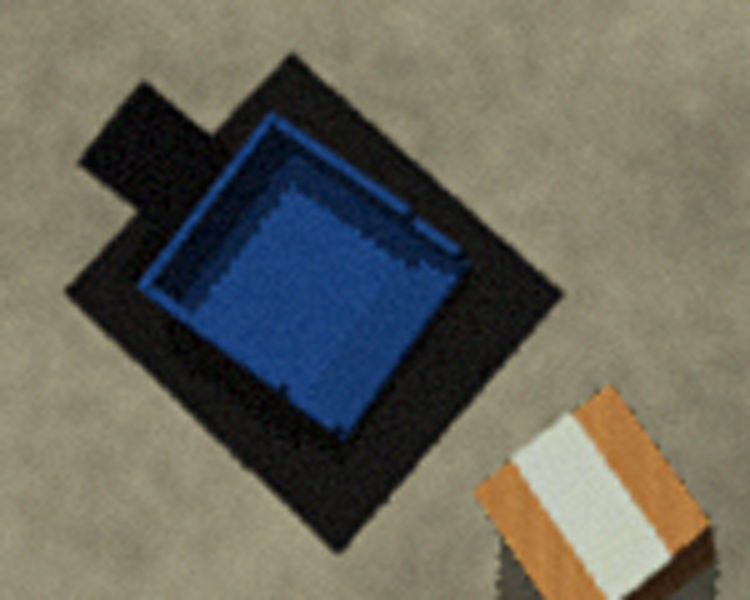

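The final pictures show the tray empty and level on its mat, the bystanders unmoved, the other bins shut and the gripper clear. Handing in.

```bash
python3 -c "
from bench import ctrl
print(ctrl.hand_in())"
```

```text
the job is handed in; nothing more can be done
None
```

I pulled the blue bin out to its stop, tipped all five glands into it, and stood the empty tray back on its mat. I then pushed the bin shut and handed the job in at about 27.7 s; the hand-in gives no verdict.

- **Blue bin:** my last measurements put it at 0 to 0.02 rad, inside the 0.05 rad limit.
- **Glands:** I saw all five in the bin after pouring, while it was open. The last close-up of the shut bin also showed them inside, some partly hidden by the roof.
- **Tray:** it stands empty and level, within a millimetre or two of where it started and about 10 mm from the mat's centre.
- **Other objects:** the grey and red bins look shut and the bystanders unmoved. The gripper is clear of everything.

**Possible fault:** while carrying the full tray past the base, joint 2 read -0.894 rad against its range limit of -0.89. No fault was reported and I moved it straight back into range. I also pressed the front against its stops at about 31 N (opening) and 22 N (closing) on the wrist sensor. I used the fingers for both, and the limits are 40 N for the arm and gripper body and 120 N at the wrist.

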